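Isolate the pumps and hang the warning sign

TASK

Switch the pumps' isolator off: squeeze both release tabs of the red selector, turn it clockwise from the green mark to the red mark and let go so that the tabs spring out and lock it there. Then hang the red warning sign by its top handle bar over both prongs of the double hook and leave it hanging there. Do not drop the sign or tip it over, and do not disturb the glassware, bottles and rack standing around.

Things in the scene. Friction and masses are not known exactly. Their poses are not given: they have to be found in the camera images.
- selector_grip (a point): Point on the axis of the red selector, at mid-height of its two black tabs, 38 mm above the yellow sloping face. z = the axis, out of the face, 30 degrees from vertical; x = where the white pointer points; y = line through the two tabs, turning with the selector. Tabs: see tab_left. Under them a red disc and black bezel (radius 44 mm) rise 14 mm above the face: keep fingertips above that.
- selector (a joint): Selector angle, rad: about 0 (slack 0.1 either way) at the green mark (on), 1.2 at the red mark (off). Grows clockwise seen from in front of the face, i.e. about -z of selector_grip. Stops at -0.10 and 1.26; friction about 0.05 N m. Locked in the green notch until both tabs are in; the red notch has about 0.05 rad slack either side.
- tab_left (a joint): Travel of the +y tab toward the axis, m: 0 out, 0.007 right in; spring 4 N out, 9 N in; the pawl clears at about 0.004 and springs out fully only in a notch. Tabs stand either side of a red bar (50 mm along x, 18 mm along y), each 28 mm along x, 8 mm thick, tops 54 mm above the face; outer faces 54 mm apart when out, 40 mm when both are in.
- tab_right (a joint): The same for the -y tab.
- isolator_box: The fixed grey switch box, tilted 30 degrees on a dark foot (130 x 120 mm): yellow face 120 x 120 mm looking to -x and up, highest edge 137 mm above the table without the selector. Origin: middle of the foot's underside. A black gland sticks out 16 mm from its -y side.
- sign_bar (a point): Centre of the handle bar at the top of the red warning sign, 127 mm above its underside. The bar is 12 mm thick (x), 14 mm high (z), 110 mm long (y). The slot under it is 86 mm wide (y), 40 mm high, closed at the sides. Grasp the bar at its middle across its thickness.
- hook_seat (a point): Midway between the two hook prongs, level with their upper side, 230 mm above the table, at mid-length. Prongs: 8 mm rod along x, at y = +30 and -30 mm, 52 mm free between. Posts 50 mm to +x (nothing between them), upturned tips 35 mm to -x, tops 16 mm above this point. Bring the sign in toward +x, tips through the slot, and lower it: it hangs with the bar's centre 7 mm above this point.
- beaker: Bystander: glass beaker, 57 mm across and 66 mm high, origin under it.
- jar: Bystander: white jar, 34 mm across and 56 mm high, origin under it.
- dish: Bystander: clear dish, 55 mm across and 14 mm high, origin under it.
- bottle: Bystander: white bottle, 28 mm across and 44 mm high, origin under it.
- cuvette_rack: Bystander: black rack, 34 x 80 x 27 mm, origin under it.
- sign: The loose red and white warning sign, 110 mm wide (y), 134 mm high (z), about 200 g, plate 8 mm thick, front and back alike; it stands upright on two feet 56 mm long (along x). Origin: middle of its underside.
- hook_stand: The fixed steel double-hook stand (see hook_seat), base 130 x 100 x 12 mm; origin on the table, 5 mm to -x of hook_seat; same axes. The pumps standing in front of the work are 120 mm high: keep the sign's underside above that.
There are look-alikes about, which are no part of the job. What is shaped like the hook_stand but orange or purple is not meant.

How it is judged:
On the way, in this order (a step that is already met when the one before it is completed fails the run):
1. the selector stands at the red mark with both tabs sprung out (value of joint selector between 1.1 and 1.3 rad and value of joint each of tab_left, tab_right below 0.0018 m), for 0.2 s.
2. the sign hangs by its bar on both prongs (x of sign_bar in the frame of hook_seat between -0.032 and 0.036 m and y of sign_bar in the frame of hook_seat between -0.02 and 0.02 m and z of sign_bar in the frame of hook_seat between 0 and 0.014 m and angle between sign_bar's own z axis and vertical below 0.3 rad), for 0.2 s.
At the end, for the whole second after the job is handed in: The selector is at 1.2 rad (1.1 to 1.3) with both tabs out (less than 1.8 mm in); the sign hangs at rest on the double hook: bar centre 0 to 14 mm above the seat's height, within 20 mm sideways and within the length of the prongs, upright within 0.3 rad, carried by the hook (all of step 1 and all of step 2 and contact force between sign and hook_stand above 0.4 N and linear speed of sign below 0.05 m/s); the robot touches nothing.
It fails at once if the sign is tipped over or dropped (leans more than 0.9 rad, or moves faster than 1.2 m/s) (angle between sign_bar's own z axis and vertical above 0.9 rad or linear speed of sign above 1.2 m/s).
It fails at once if a bystander is moved by more than 25 mm (distance of any of beaker, jar, dish, bottle, cuvette_rack from where it was at the start of the episode above 0.025 m).
It also fails if it takes over 59 s, if anything falls off the work surface, if the arm or the gripper's body presses on something with over 40 N, if the wrist force passes 120 N, or if a joint passes its speed limit or range.

ROBOT

A 7-joint arm with a two-finger parallel gripper is mounted at the origin on a cart in front of the work surface, level with it; the furniture and walls round the work are solid. World frame = base frame: x ahead of the robot, y to its left, z up, the work surface at z = 0. Lengths are in m, angles in rad, forces in N, time in s.
With the tool pointing down it reaches from about 0.35 to 0.9 m from the base axis. Payload 19.9 kg.
Tool frame: the origin (TCP) lies at the very end of the fingers, on their centre line; the grasp point (between the pads) lies 19 mm behind it (robot.tcp_to_grasp is the z of the grasp point in the tool frame, in m); z points along the fingers, y is the direction in which the jaws open and shut (so a half turn about z gives the same grasp; the last joint's range is limited). The gripper opens to 94 mm and grips with 3 to 60 N. Pads are 16 mm wide; open, the fingers measure 119 mm over their backs; the gripper's body (75 mm by 177 mm) begins 78 mm behind the grasp point.
Start: joints at [-1.335, 0.417, -0.01, 1.614, 0.005, 1.111, -0.053], TCP at [0.171, 0.601, 0.172] pointing down, gripper open.
Joint ranges: [-2.81, 2.81], [-0.39, 2.02], [-1.27, 1.25], [0.06, 2.57], [-1.19, 4.33], [0.19, 2], [-2.82, 2.82]. Speed limits (rad/s): [1.89, 1.89, 2.39, 2.39, 3.01, 3.01, 3.01].

INTERFACE

Orientations are given as a unit quaternion [w, x, y, z].
In Python, from rig import robot gives the robot as it stands. The module is installed in compiled form; this text tells all that it offers.
- The arm moves only by the shell command python3 -m creep 'ROWS'. ROWS is JSON, a list of rows, each an object with "translation": the shift along the tool's x, y, z in mm, a list of three; "twist": the turn about the tool's z in degrees; "hand": the opening, from -1 (shut) to 1 (fully open). In form: [{"translation": [x, y, z], "twist": twist, "hand": hand}, ...]. A call has 1 to 5 rows; each row shifts and turns the commanded pose from where the row before left it, along the tool's axes as they then stand; what a row does not reach is not made up. A row lasts 1/10 s, in which the tool goes at most 50 mm and 8.59 degrees, less where a joint would pass 70% of its speed; a pose out of reach is approached as far as the arm can. A call is refused whole if a number of a shift passes 50 or a number of a turn 8.59, either way. A call with a gripper value outside its range is refused whole. The fingers move at their own pace and stop on an object; the grip force is fixed at half the most. Time passes only in rows, so rows that do not move let the fingers close. It gives the time, the measured TCP pose, the force and the opening at its end, in the units of the state.
- robot.state(): the state, without advancing time (a new reading comes with each control period).
- robot.grab_frame(name): name is "scene" or "top" or "wrist"; returns the picture (420x560x3 uint8, red, green, blue); there is no depth.
- robot.camera_params(name): a dict with "vertical_fov" (degrees; the focal length in pixels is half the picture's height over the tangent of half this angle, whatever the lens; pixels are square), "cx", "cy" (the principal point, pixels), "position" and "orientation" of the camera in the world. Camera axes: x right, y down, z forward; pixel columns grow to the right and rows downward; lengths in m; the calibration is good to about 2 mm. A picture is of the moment at which its call begins: read the wrist's pose just before it. camera_params takes no time and is no camera call; for the wrist camera it gives the pose at the moment of the call.
- robot.close_job(): hands the job in, once; it reports no verdict.
The state is a dict: "time_s": time; "joints": joint angles; "joint_vel": joint speeds; "tau": joint torques, N m; "eef_pos": TCP position; "tcp_rot": TCP orientation; "wrist_force": force on the tool from outside, world axes, zero at the start; "torque": the same for the moment, N m; "grip_width": opening from 0.0 (shut) to 1.0 (fully open).
Only numpy, scipy, OpenCV 4.12 (cv2) and the standard library are available. Lean on these libraries where they do the work, as an engineer would, in place of code of your own. Each camera call takes 0.05 s, during which the arm holds its last target.

## Working session

There is one attempt and no reset: what is moved stays moved. The work goes in short steps, Python scripts to look and compute and a shell command to move; the robot and the scene stay as the last step left them, time stands still between calls to the robot, and variables do not carry over. Pictures are saved under pics/ and viewed, and the job is handed in when it is done.

```bash
mkdir -p pics; python3 - <<'E'
from rig import robot
import cv2
s=robot.state()
for k,v in s.items(): print(k,v)
print(robot.tcp_to_grasp)
for n in("scene","top","wrist"):
    print(n,robot.camera_params(n))
    cv2.imwrite(f"pics/{n}0.png",robot.grab_frame(n)[:,:,::-1])
E
```

```text
time_s 0.0
joints [-1.33552571  0.4180009  -0.0103234   1.61416796  0.0046894   1.11071883
 -0.05299869]
joint_vel [-0.0005969   0.00090688  0.00147141  0.00050191  0.00040108 -0.00071884
 -0.00016934]
tau [-8.13869428e-04 -8.51226568e+01  6.38554450e-01 -4.25995731e+01
 -4.88208246e-02  1.86167605e-02  1.09064529e-04]
eef_pos [0.1706649  0.60080179 0.17121103]
tcp_rot [-4.99149151e-05  1.37932391e-01  9.90441443e-01 -6.33504413e-04]
wrist_force [ 0.65050184 -0.19466041 -0.10204248]
torque [-0.00821019 -0.00131649  0.02048746]
grip_width 1.0001668550660412
-0.0188
scene {'vertical_fov': 48.11677713573012, 'cx': 283.41008209398217, 'cy': 206.49548147685869, 'position': array([-0.55238337, -0.66461119,  1.35229207]), 'orientation': array([-0.36826563,  0.81055922, -0.41005038,  0.19807288])}
top {'vertical_fov': 50.366119254191375, 'cx': 278.72774854315685, 'cy': 208.40899946700122, 'position': array([0.42953092, 0.12876606, 1.87369933]), 'orientation': array([ 0.02773867, -0.70638607,  0.70659448, -0.03120156])}
wrist {'vertical_fov': 63.15844000282955, 'cx': 286.44256321100437, 'cy': 208.9889141132779, 'position': array([0.1048254 , 0.62030141, 0.38511987]), 'orientation': array([0.095724  , 0.79185314, 0.59892907, 0.07134071])}
```

View pics/scene0.png

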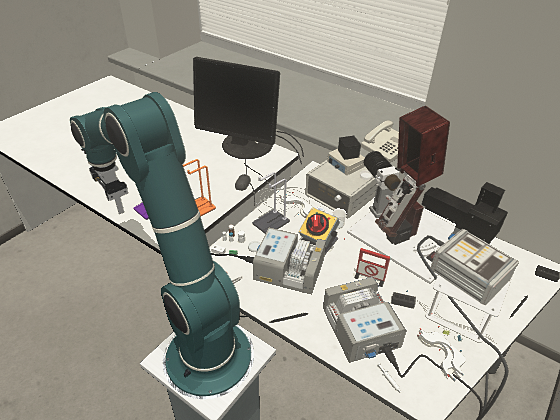

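View pics/top0.png

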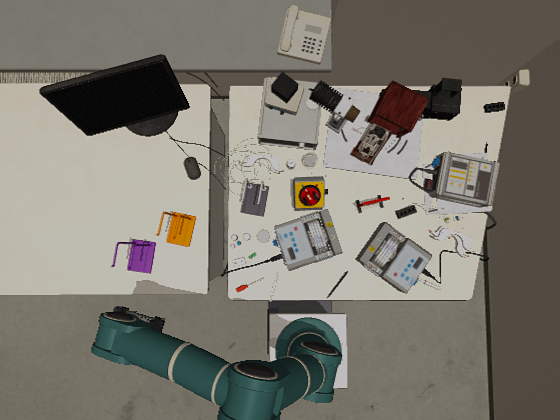

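View pics/wrist0.png

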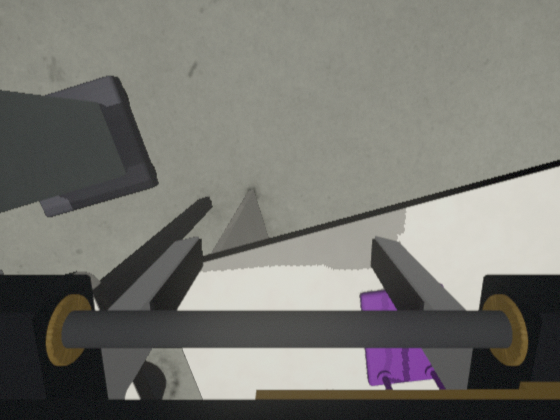

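The top view shows three candidates with hook shapes: orange (180,229), purple (140,255), and plain grey steel (255,197). The grey one fits. The selector is at (309,194) and the sign at (373,204). I'll check enlarged crops.

```bash
cat > h.py <<'E'
import numpy as np, cv2
from scipy.spatial.transform import Rotation as R
from rig import robot
def Rq(q): return R.from_quat([q[1],q[2],q[3],q[0]])
class Cam:
    def __init__(s,n,p=None):
        p=p or robot.camera_params(n); s.p=np.array(p['position']); s.R=Rq(p['orientation']).as_matrix()
        s.f=210/np.tan(np.radians(p['vertical_fov']/2)); s.c=np.array([p['cx'],p['cy']])
    def ray(s,u,v): d=s.R@np.array([(u-s.c[0])/s.f,(v-s.c[1])/s.f,1]); return d/np.linalg.norm(d)
    def plane(s,u,v,z): d=s.ray(u,v); return s.p+d*(z-s.p[2])/d[2]
    def proj(s,X): c=s.R.T@(np.array(X)-s.p); return c[:2]/c[2]*s.f+s.c
def tri(c1,u1,c2,u2):
    d1=c1.ray(*u1);d2=c2.ray(*u2)
    A=np.stack([d1,-d2],1); t=np.linalg.lstsq(A,c2.p-c1.p,rcond=None)[0]
    a=c1.p+d1*t[0];b=c2.p+d2*t[1]; return (a+b)/2,np.linalg.norm(a-b)
E
python3 - <<'E'
from h import *
s=cv2.imread('pics/scene0.png');t=cv2.imread('pics/top0.png')
def crop(i,x,y,w,h,k): return cv2.resize(i[y:y+h,x:x+w],None,fx=k,fy=k,interpolation=cv2.INTER_CUBIC)
cv2.imwrite('pics/ct.png',crop(t,225,150,200,130,4))
cv2.imwrite('pics/cs.png',crop(s,215,160,200,130,4))
c=Cam('top')
for n,u in dict(box=(309,194),sign=(373,204),hook=(255,197)).items(): print(n,c.plane(*u,0.1))
E
```

```text
box [ 0.63555121 -0.0010061   0.1       ]
sign [ 0.59539375 -0.25638267  0.1       ]
hook [0.62348381 0.21475368 0.1       ]
```

View pics/ct.png

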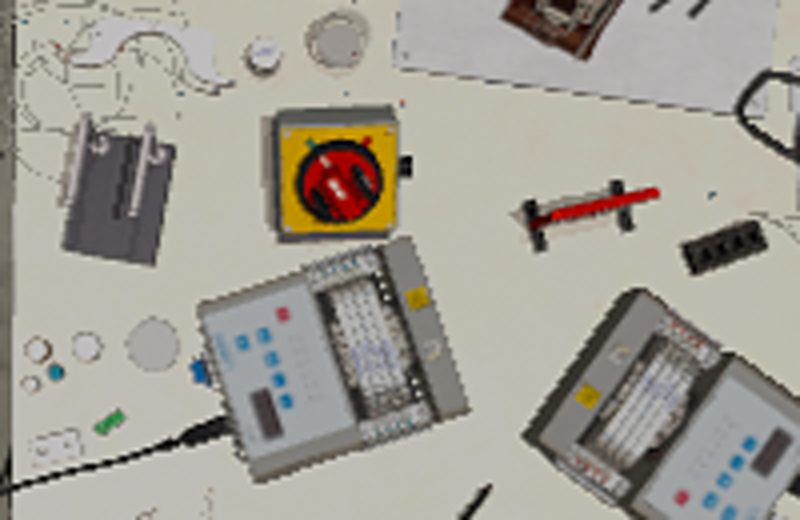

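View pics/cs.png

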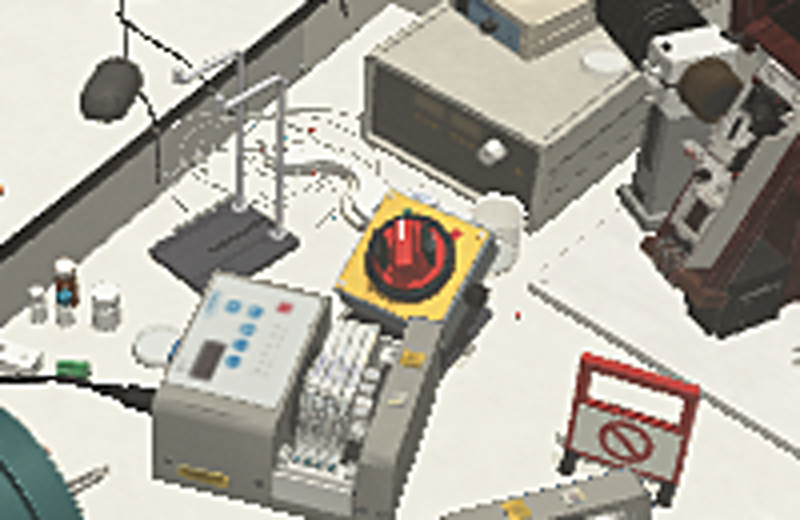

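```bash
python3 -m creep '[{"translation":[0,0,-48],"twist":0,"hand":1},{"translation":[0,-15,-45],"twist":0,"hand":1},{"translation":[-25,-25,-35],"twist":0,"hand":1},{"translation":[-36,-30,-12],"twist":0,"hand":1},{"translation":[-38,-32,0],"twist":0,"hand":1}]'; python3 -m creep '[{"translation":[-38,-32,0],"twist":0,"hand":1},{"translation":[-38,-32,0],"twist":0,"hand":1},{"translation":[-38,-32,0],"twist":0,"hand":1},{"translation":[-38,-32,0],"twist":0,"hand":1},{"translation":[-38,-32,0],"twist":0,"hand":1}]'
```

```text
time_s: 0.65
eef_pos: [0.2387, 0.4755, 0.3137]
tcp_rot: [0.0, 0.137, 0.991, 0.001]
wrist_force: [0.1, 0.1, -0.6]
grip_width: 0.998
time_s: 1.15
eef_pos: [0.3778, 0.2683, 0.3119]
tcp_rot: [-0.0, 0.138, 0.99, 0.0]
wrist_force: [0.9, 0.4, 0.4]
grip_width: 0.997
```

```bash
python3 -m creep '[{"translation":[-38,-32,0],"twist":0,"hand":1},{"translation":[-38,-32,0],"twist":0,"hand":1},{"translation":[-38,-32,0],"twist":0,"hand":1},{"translation":[-38,-32,0],"twist":0,"hand":1},{"translation":[-38,-32,0],"twist":-8.5,"hand":1}]'; python3 -m creep '[{"translation":[0,0,0],"twist":-8.5,"hand":1},{"translation":[0,0,0],"twist":-8.5,"hand":1},{"translation":[0,0,0],"twist":-8.5,"hand":1},{"translation":[0,0,0],"twist":-8.5,"hand":0.5},{"translation":[0,0,0],"twist":0,"hand":0.5}]'
python3 - <<'E'
from h import *
s=robot.state(); print(s['joints'],s['eef_pos'])
p=robot.camera_params('wrist'); print(p)
cv2.imwrite('pics/w1.png',robot.grab_frame('wrist')[:,:,::-1])
import json; json.dump({k:np.array(v).tolist() for k,v in p.items()},open('w1.json','w'))
E
```

```text
time_s: 1.65
eef_pos: [0.5118, 0.0703, 0.312]
tcp_rot: [0.0, 0.08, 0.997, 0.0]
wrist_force: [0.3, 0.9, -0.7]
grip_width: 1.001
time_s: 2.15
eef_pos: [0.5107, 0.073, 0.3117]
tcp_rot: [-0.0, -0.217, 0.976, 0.0]
wrist_force: [-0.4, -0.2, -0.8]
grip_width: 0.865
[-0.61705974  0.11750054  0.46069014  1.7004635  -0.05375838  1.33663019
  1.86198816] [0.51073565 0.07297553 0.31173463]
{'vertical_fov': 63.15844000282955, 'cx': 286.44256321100437, 'cy': 208.9889141132779, 'position': array([0.44878133, 0.0445171 , 0.52560108]), 'orientation': array([0.06390718, 0.53249204, 0.83803828, 0.10029927])}
```

View pics/w1.png

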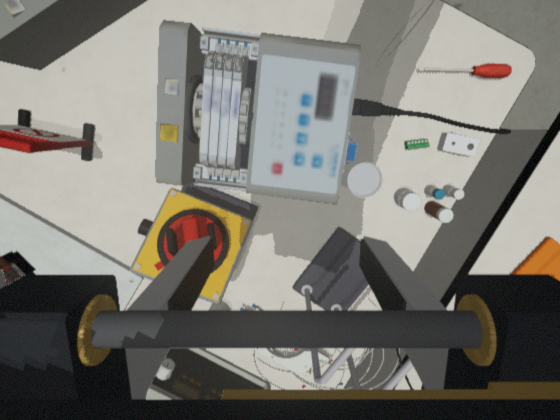

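```bash
python3 -m creep '[{"translation":[-20,-38,-20],"twist":-5,"hand":1},{"translation":[-25,-38,-20],"twist":0,"hand":1},{"translation":[-30,-38,-10],"twist":0,"hand":1},{"translation":[0,0,0],"twist":0,"hand":1}]'
cat >> h.py <<'E'
import json
def snap(n,name):
    s=robot.state(); p=robot.camera_params(n); im=robot.grab_frame(n)[:,:,::-1].copy()
    cv2.imwrite(f'pics/{name}.png',im); json.dump({k:np.array(v).tolist() for k,v in p.items()},open(f'{name}.json','w'))
    print(s['time_s'],s['eef_pos'],s['tcp_rot'],'cam',p['position']); return im
def load(name): return Cam('',json.load(open(f'{name}.json')))
E
python3 -c "
from h import *
snap('wrist','w2')"
```

```text
time_s: 2.6
eef_pos: [0.634, 0.0061, 0.3603]
tcp_rot: [-0.001, -0.254, 0.967, -0.001]
wrist_force: [0.2, 0.8, -2.2]
grip_width: 0.995
2.6 [0.63403666 0.0061474  0.36033811] [-0.00116726 -0.25442366  0.96709125 -0.00132607] cam [ 0.57469648 -0.02628999  0.57437002]
```

View pics/w2.png

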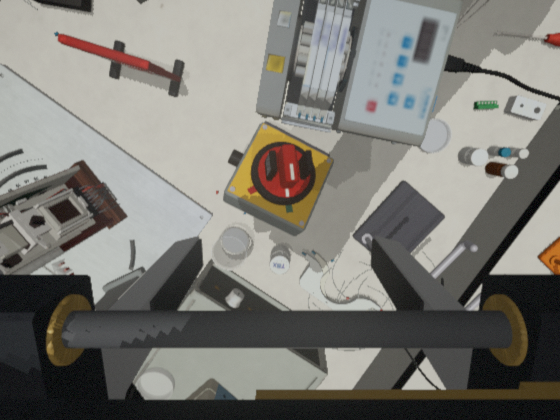

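```bash
python3 - <<'E'
import cv2
i=cv2.imread('pics/w2.png')
cv2.imwrite('pics/w2c.png',cv2.resize(i[110:245,210:350],None,fx=4.4,fy=4.4,interpolation=cv2.INTER_CUBIC))
cv2.imwrite('pics/w2s.png',cv2.resize(i[20:110,40:200],None,fx=4.5,fy=4.5,interpolation=cv2.INTER_CUBIC))
E
```

```text
(no output)
```

View pics/w2c.png

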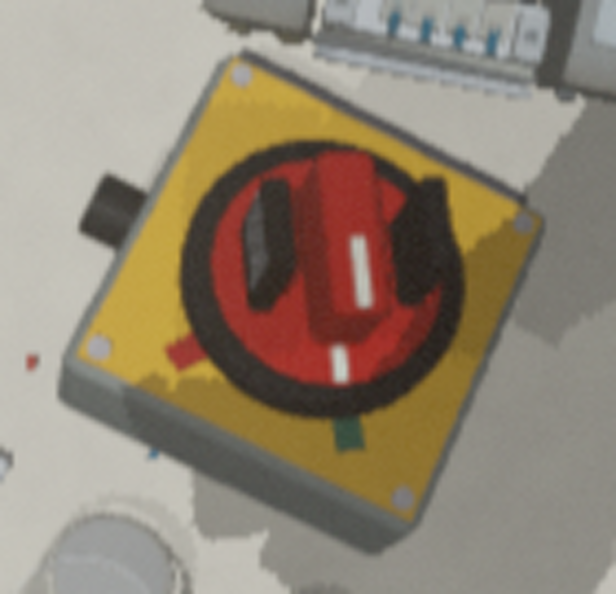

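View pics/w2s.png

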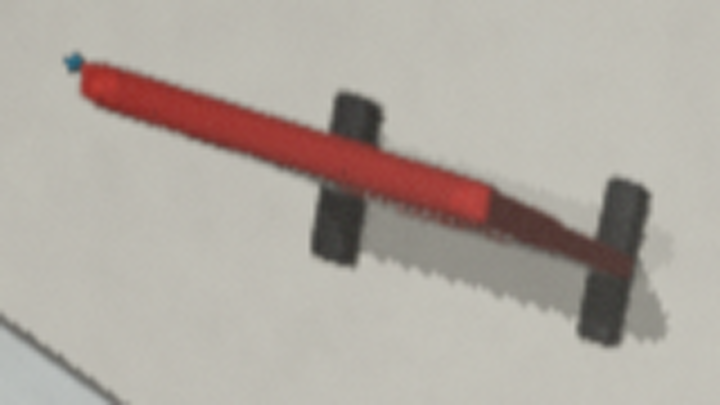

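```bash
cat > sel.py <<'E'
from h import *
c=load('w2')
f=lambda x,y:(210+x/4.4,110+y/4.4)
LA,LB,HB,HA=[f(*p) for p in((238,57),(541,222),(408,522),(68,357))]
P=[c.plane(*LA,.077),c.plane(*LB,.077),c.plane(*HB,.137),c.plane(*HA,.137)]
print(np.round(P,4)); n=lambda a,b:np.linalg.norm(a-b)
print('sides',n(P[0],P[1]),n(P[1],P[2]),n(P[2],P[3]),n(P[3],P[0]))
ctr=np.mean(P,0); xd=(P[2]+P[3]-P[0]-P[1]);yd=(P[1]+P[2]-P[0]-P[3]); 
print('ctr',ctr,'yaw x',np.degrees(np.arctan2(xd[1],xd[0])),'yaw y-90',np.degrees(np.arctan2(yd[1],yd[0]))-90)
yaw=np.arctan2(xd[1],xd[0])/2+(np.arctan2(yd[1],yd[0])-np.pi/2)/2
h=np.array([np.cos(yaw),np.sin(yaw),0]); nrm=-h*.5+np.array([0,0,np.sqrt(.75)])
ux=h*np.sqrt(.75)+np.array([0,0,.5]); uy=np.cross(nrm,ux)
def face(u,v,k):
    d=c.ray(*f(u,v)); q=ctr+nrm*k; t=((q-c.p)@nrm)/(d@nrm); X=c.p+d*t-ctr; return np.array([X@ux,X@uy])*1000
print('bezel', [face(*p,.014).round(1) for p in((322,142),(322,418),(183,278),(464,278))])
a,b=face(337,347,.014),face(344,382,.014); print('ptr outer',a.round(1),b.round(1))
for nm,p,k in(('ptr',(341,364),.014),('green',(349,434),0),('red',(185,352),0)):
    v=face(*p,k); print(nm,v.round(1),np.degrees(np.arctan2(v[1],v[0])))
# tabs tops, 54mm
for nm,p in(('tabL-out',(270,182)),('tabR',(430,180))): print(nm,face(*p,.054).round(1))
grip=ctr+nrm*.038; print('grip',grip.round(4),'n',nrm.round(3),'proj',c.proj(grip))
# cross-check centre with top camera
t=Cam('top'); print('top proj face ctr',t.proj(ctr),'grip',t.proj(grip))
s=Cam('scene'); print('scene',s.proj(ctr),s.proj(grip))
E
python3 sel.py
```

```text
[[ 0.5862 -0.0575  0.077 ]
 [ 0.5832  0.0545  0.077 ]
 [ 0.6795  0.0568  0.137 ]
 [ 0.6851 -0.0562  0.137 ]]
sides 0.11202392445254926 0.11340461925466548 0.11313251203024181 0.11567407534179494
ctr [ 6.33488007e-01 -6.21025227e-04  1.07000000e-01] yaw x 1.0426859411293286 yaw y-90 2.1754517763441896
bezel [array([-36.8, -19.4]), array([43.2, 17.6]), array([ 24.3, -37.6]), array([-18.7,  38.7])]
ptr outer [21.1 12.4] [29.9 18.9]
ptr [25.3 15.7] 31.86934968065471
green [39.1 28.6] 36.141547260790276
red [ 39.9 -27.2] -34.29326718009374
tabL-out [  2.4 -27.6]
tabR [-21.5  12.1]
grip [ 0.6145 -0.0012  0.1399] n [-0.5   -0.014  0.866] proj [289.0845711  164.99621763]
top proj face ctr [309.03383479 194.3120597 ] grip [309.81142926 198.17964471]
scene [317.20916861 224.37367319] [315.21427732 220.81244983]
```

```bash
python3 -m creep '[{"translation":[10,2,45],"twist":-2.5,"hand":1},{"translation":[9,1,45],"twist":0,"hand":1},{"translation":[0,0,45],"twist":0,"hand":1},{"translation":[0,0,35],"twist":0,"hand":0.7},{"translation":[0,0,0],"twist":0,"hand":0.7}]'
python3 -c "
from h import *
snap('wrist','w3');snap('scene','s3')"
```

```text
time_s: 3.15
eef_pos: [0.6097, 0.0023, 0.1882]
tcp_rot: [-0.003, -0.278, 0.961, 0.001]
wrist_force: [-0.2, 0.1, -0.1]
grip_width: 0.872
3.15 [0.60965492 0.002284   0.18816923] [-3.13223068e-03 -2.78020840e-01  9.60569519e-01  8.95051317e-04] cam [ 0.5530703  -0.03368788  0.40236888]
3.2 [0.61134481 0.00198385 0.19128062] [-1.37926041e-03 -2.78227781e-01  9.60514031e-01  4.42719374e-04] cam [-0.55238337 -0.66461119  1.35229207]
```

View pics/w3.png

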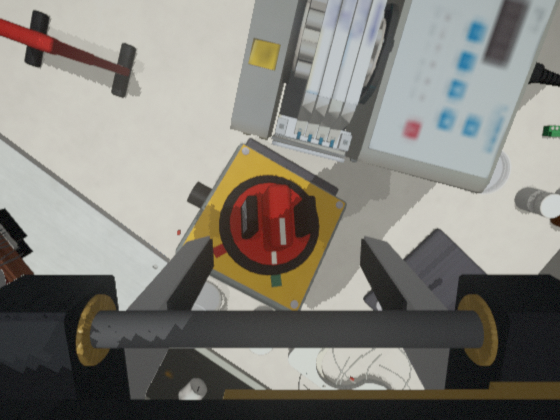

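```bash
cat >> sel.py <<'E'
import sys
th=np.linspace(0,2*np.pi,60)
for nm,(x0,y0,w,h) in dict(w3=(190,140,170,180),w2=(210,110,140,135)).items():
    k=4; i=cv2.imread(f'pics/{nm}.png'); cc=load(nm); i=cv2.resize(i[y0:y0+h,x0:x0+w],None,fx=k,fy=k,interpolation=cv2.INTER_CUBIC)
    for (r,hh,dx,col) in((.044,.014,0,(255,0,0)),(.044,.014,.003,(0,255,0)),(.044,0,0.0,(255,255,0))):
        pts=np.array([(cc.proj(ctr+nrm*hh+ux*(dx+r*np.cos(t))+uy*r*np.sin(t))-(x0,y0))*k for t in th])
        cv2.polylines(i,[pts.astype(int)],True,col,1)
    # selector outline at 54mm: bar 50x18 and tabs 28x8 at angle 34deg
    a=np.radians(34); sx=ux*np.cos(a)+uy*np.sin(a); sy=-ux*np.sin(a)+uy*np.cos(a)
    for (lx,y1,y2) in((25,-9,9),(14,19,27),(14,-27,-19)):
        pts=np.array([(cc.proj(ctr+nrm*.054+sx*.001*p+sy*.001*q)-(x0,y0))*k for p,q in((-lx,y1),(lx,y1),(lx,y2),(-lx,y2))])
        cv2.polylines(i,[pts.astype(int)],True,(255,255,255),1)
    cv2.imwrite(f'pics/{nm}o.png',i[:600])
E
python3 sel.py >/dev/null
```

```text
(no output)
```

View pics/w3o.png

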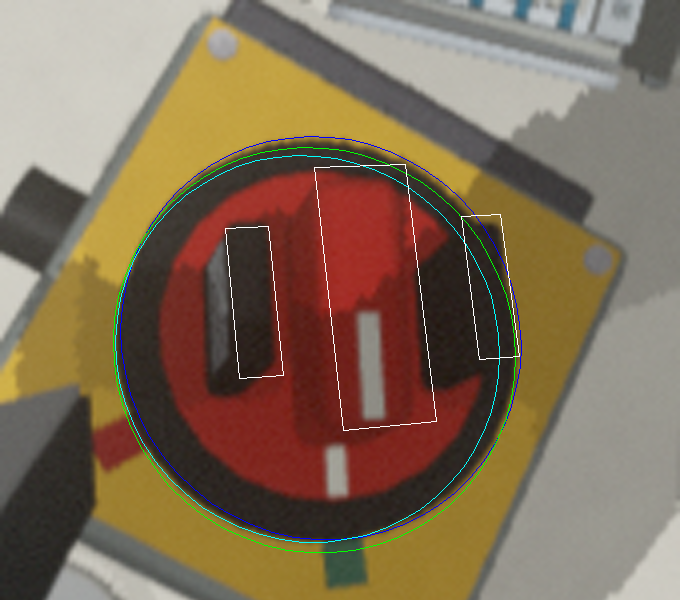

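View pics/w2o.png

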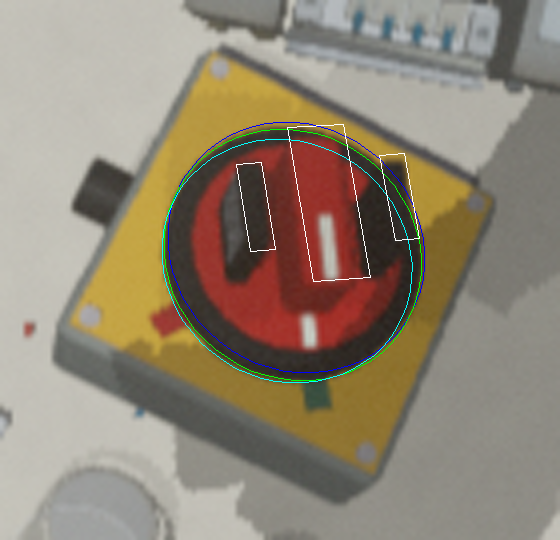

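```bash
python3 -m creep '[{"translation":[-2,-5,20],"twist":0,"hand":0.6},{"translation":[0,0,20],"twist":0,"hand":0.6},{"translation":[0,0,0],"twist":0,"hand":0.6}]'; python3 -m creep '[{"translation":[0,0,0],"twist":0,"hand":0.6}]'
```

```text
time_s: 3.55
eef_pos: [0.617, -0.0015, 0.1522]
tcp_rot: [-0.0, -0.279, 0.96, 0.0]
wrist_force: [0.5, 0.4, -0.3]
grip_width: 0.8
time_s: 3.65
eef_pos: [0.6179, -0.0017, 0.154]
tcp_rot: [0.001, -0.279, 0.96, -0.0]
wrist_force: [-0.0, 0.1, 0.9]
grip_width: 0.803
```

```bash
python3 -m creep '[{"translation":[2,1,12],"twist":0,"hand":0.6},{"translation":[0,0,8],"twist":0,"hand":0.5},{"translation":[0,0,0],"twist":0,"hand":0.5},{"translation":[0,0,0],"twist":0,"hand":0.5}]'; python3 -c "
from h import *
snap('wrist','w4')"
```

```text
time_s: 4.05
eef_pos: [0.6149, -0.0021, 0.1319]
tcp_rot: [-0.0, -0.279, 0.96, 0.0]
wrist_force: [-0.1, 0.2, 0.2]
grip_width: 0.749
4.05 [ 0.61489493 -0.00206771  0.13189807] [-1.70308726e-04 -2.79057659e-01  9.60274330e-01  6.69652908e-05] cam [ 0.55708983 -0.03814343  0.34573285]
```

View pics/w4.png

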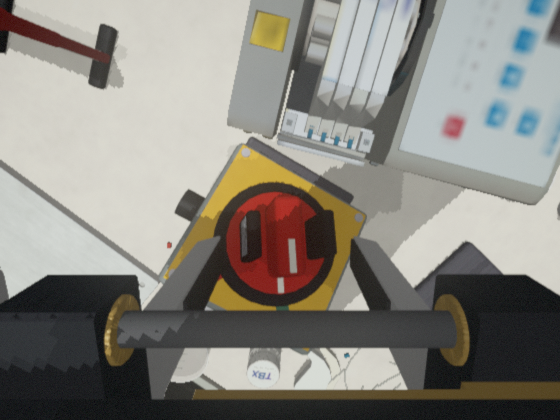

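```bash
python3 -m creep '[{"translation":[0,0,0],"twist":0,"hand":0.2},{"translation":[0,0,0],"twist":0,"hand":0.2},{"translation":[0,0,0],"twist":0,"hand":0.2}]'; python3 -m creep '[{"translation":[0,0,0],"twist":0,"hand":-1},{"translation":[0,0,0],"twist":0,"hand":-1},{"translation":[0,0,0],"twist":0,"hand":-1},{"translation":[0,0,0],"twist":0,"hand":-1}]'; python3 -m creep '[{"translation":[0,0,0],"twist":0,"hand":-1},{"translation":[0,0,0],"twist":0,"hand":-1}]'; python3 -c "
from h import *
snap('wrist','w5')"
```

```text
time_s: 4.4
eef_pos: [0.615, -0.002, 0.132]
tcp_rot: [0.0, -0.279, 0.96, 0.0]
wrist_force: [-1.0, 0.0, 0.2]
grip_width: 0.603
time_s: 4.8
eef_pos: [0.615, -0.0021, 0.1319]
tcp_rot: [-0.0, -0.279, 0.96, 0.0]
wrist_force: [0.5, -0.4, -0.4]
grip_width: 0.296
time_s: 5.0
eef_pos: [0.6148, -0.0019, 0.1318]
tcp_rot: [-0.0, -0.279, 0.96, 0.0]
wrist_force: [0.2, -0.1, -0.6]
grip_width: 0.128
5.0 [ 0.61483181 -0.00191841  0.13179837] [-1.41621046e-04 -2.79160883e-01  9.60244321e-01  1.59479912e-04] cam [ 0.55703507 -0.03806075  0.34564387]
```

View pics/w5.png

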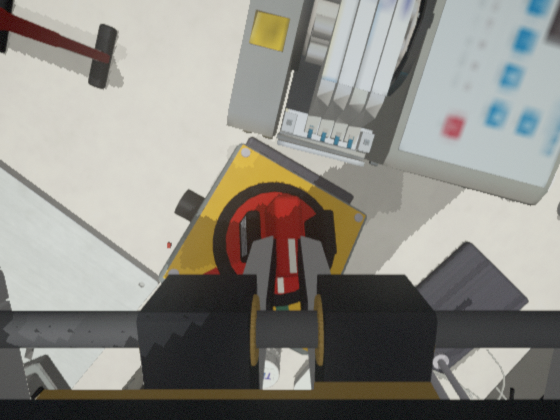

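```bash
python3 - <<'E'
from h import *
w3,w2=load('w3'),load('w2');s=Cam('scene');t=Cam('top')
a=(282.7,231.2);b=(210+361/4.4,110+272/4.4)
print('w3-scene',tri(w3,a,s,(315.8,217.5)));print('w2-scene',tri(w2,b,s,(315.8,217.5)))
print('w3-top',tri(w3,a,t,(309.2,197.0)));print('top-scene',tri(t,(309.2,197),s,(315.8,217.5)))
w4=load('w4');st=robot.state()
print('tcp in w4',w4.proj(st['eef_pos']))
# foot table points: tabs bottle: check z plane with hook? 
E
python3 - <<'E'
import cv2
i=cv2.imread('pics/s3.png')
cv2.imwrite('pics/s3c.png',cv2.resize(i[190:270,260:360],None,fx=6,fy=6,interpolation=cv2.INTER_CUBIC))
i=cv2.imread('pics/w5.png')
cv2.imwrite('pics/w5c.png',cv2.resize(i[170:320,200:380],None,fx=4,fy=4,interpolation=cv2.INTER_CUBIC))
E
```

```text
w3-scene (array([0.62090056, 0.00389682, 0.14996876]), np.float64(0.004762949311446789))
w2-scene (array([0.62019001, 0.00350467, 0.15072106]), np.float64(0.00478286421617039))
w3-top (array([0.61598496, 0.00331845, 0.16552943]), np.float64(0.0008132303860997641))
top-scene (array([0.61844987, 0.00115598, 0.15276452]), np.float64(0.0024472637485481066))
tcp in w4 [285.83727048 232.98103924]
```

View pics/s3c.png

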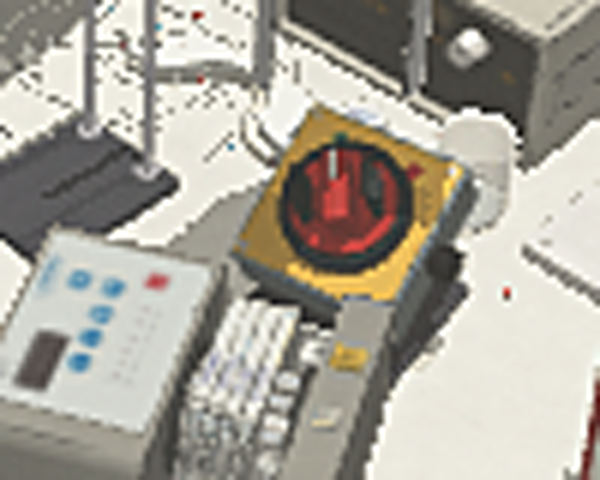

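View pics/w5c.png

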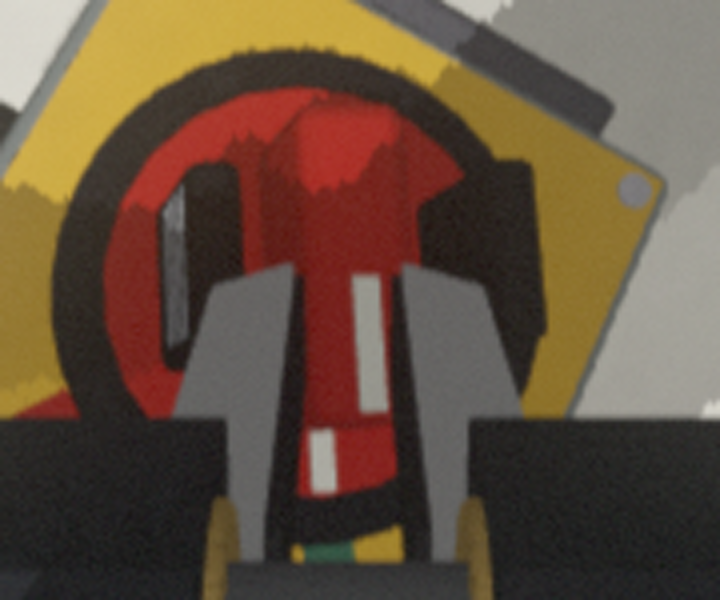

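```bash
python3 - <<'E'
from h import *
s=Cam('scene'); print(s.proj([.6113,.002,.1913]), s.proj([.6113,.002,.1913+.03]))
snap('scene','s5'); snap('top','t5')
i=cv2.imread('pics/s5.png');cv2.imwrite('pics/s5c.png',cv2.resize(i[100:280,220:420],None,fx=3.3,fy=3.3,interpolation=cv2.INTER_CUBIC))
E
```

```text
[314.90996072 210.82631651] [315.41493181 204.75169515]
5.05 [ 0.61486134 -0.00193256  0.13181913] [-1.14866142e-04 -2.79157748e-01  9.60245239e-01  1.39771043e-04] cam [-0.55238337 -0.66461119  1.35229207]
5.1 [ 0.61486638 -0.00193568  0.13183434] [-1.03998450e-04 -2.79163754e-01  9.60243495e-01  1.33892538e-04] cam [0.42953092 0.12876606 1.87369933]
```

View pics/s5c.png

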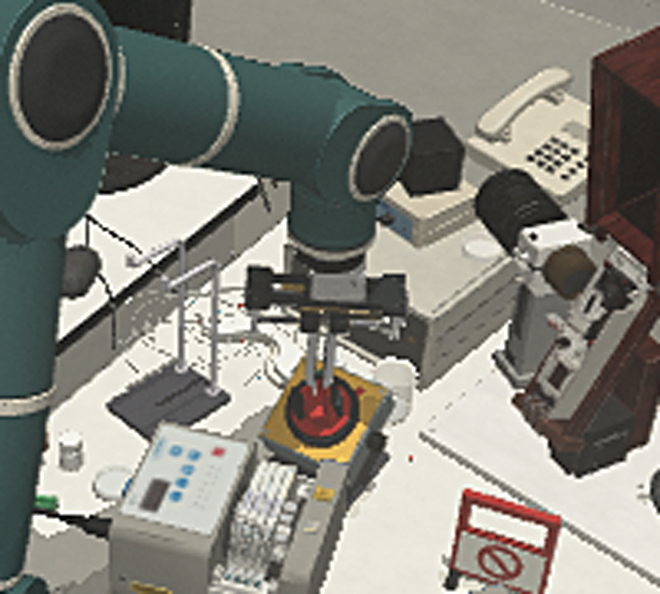

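View pics/s3.png

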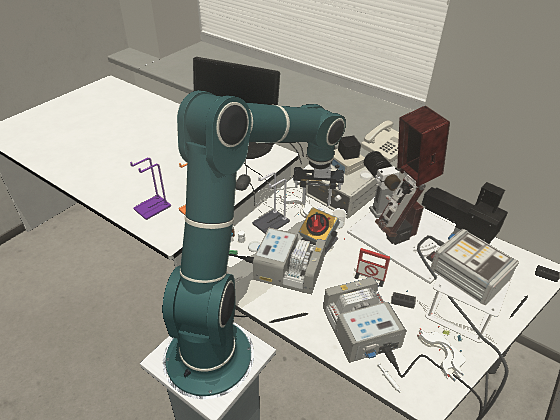

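```bash
python3 - <<'E'
from h import *
def T(pos,q): return np.array(pos),Rq(q).as_matrix()
st=robot.state(); p,M=T(st['eef_pos'],st['tcp_rot']); s=Cam('scene'); w=load('w5')
for dz in(0,-.01,-.0188,-.025,-.03):
  for y in(-.006,.006):
    print(dz,y,'wrist',w.proj(p+M@np.array([.008,y,dz])).round(1),'scene',s.proj(p+M@np.array([0,y,dz])).round(1))
print('w5 tips seen: (200+292/4,170+263/4)=',200+292/4,170+263/4,' (300.5,236)')
E
```

```text
0 -0.006 wrist [276.3 221.2] scene [316.9 222.5]
0 0.006 wrist [294.8 221.2] scene [313.8 222.3]
-0.01 -0.006 wrist [275.9 225.6] scene [317.  220.6]
-0.01 0.006 wrist [295.2 225.6] scene [313.9 220.4]
-0.0188 -0.006 wrist [275.4 229.7] scene [317.2 218.9]
-0.0188 0.006 wrist [295.5 229.8] scene [314.1 218.7]
-0.025 -0.006 wrist [275.1 232.9] scene [317.3 217.6]
-0.025 0.006 wrist [295.8 232.9] scene [314.2 217.5]
-0.03 -0.006 wrist [274.8 235.6] scene [317.4 216.7]
-0.03 0.006 wrist [296.  235.6] scene [314.2 216.5]
w5 tips seen: (200+292/4,170+263/4)= 273.0 235.75  (300.5,236)
```

```bash
python3 - <<'E'
from h import *
s=Cam('scene')
def ov(nm,pos,q,half,out):
    i=cv2.imread(f'pics/{nm}.png');x0,y0,w,h,k=285,165,60,70,9
    i=cv2.resize(i[y0:y0+h,x0:x0+w],None,fx=k,fy=k,interpolation=cv2.INTER_NEAREST)
    M=Rq(q).as_matrix()
    for y in(-half,half):
        for yy in (y,y*1.0+np.sign(y)*.0125):
            a,b=[(s.proj(np.array(pos)+M@np.array([0,yy,z]))-(x0,y0)+.5)*k for z in(0,-.05)]
            cv2.line(i,a.astype(int).tolist(),b.astype(int).tolist(),(255,0,255),1)
    cv2.imwrite(out,i)
ov('s3',[0.6113,.002,.1913],[0,-.278,.9605,0],.041,'pics/s3o.png')
ov('s5',[0.6149,-.0019,.1318],[0,-.279,.9602,0],.006,'pics/s5o.png')
E
```

```text
(no output)
```

View pics/s3o.png

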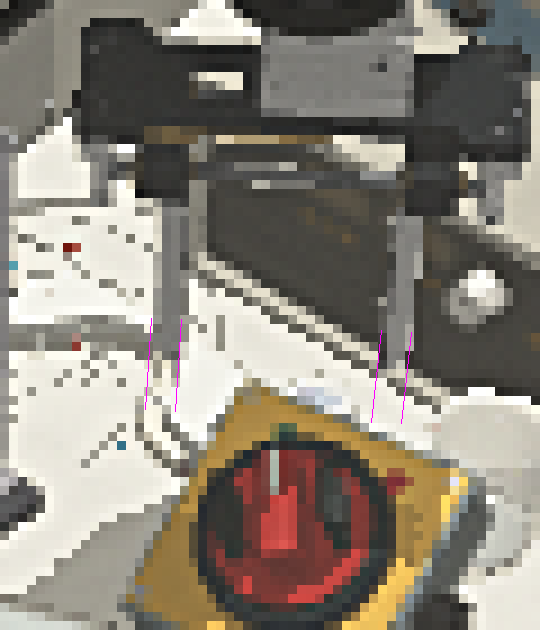

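View pics/s5o.png

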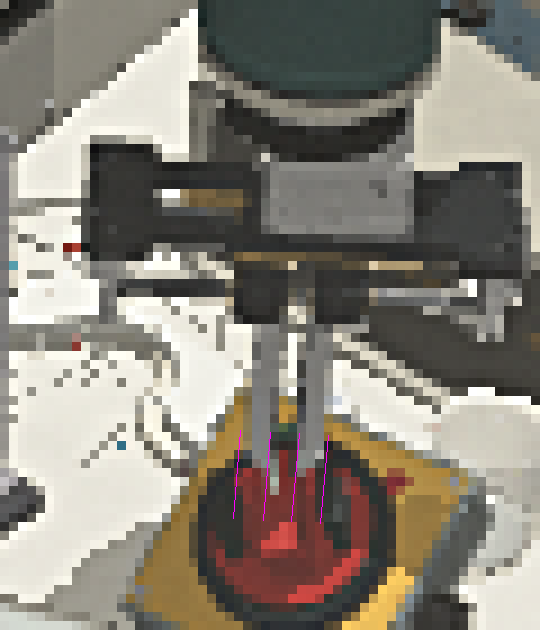

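```bash
cat > off.py <<'E'
from h import *
from scipy.optimize import least_squares
s=Cam('scene')
def solve(nearx):
    def f(d):
        r=[]
        w=load('w5'); p=np.array([.6149,-.0019,.1318]);M=Rq([0,-.27916,.96024,0]).as_matrix()
        c=sum(w.proj(p+M@(d+np.array([.008*nearx,y,0]))) for y in(-.007,.007))/2
        r+=list((c-(286.75,235.9)))
        p=np.array([.6113,.002,.1913]);M=Rq([0,-.278,.9605,0]).as_matrix()
        c=sum(s.proj(p+M@(d+np.array([.008*nearx,y,0]))) for y in(-.047,.047))/2
        r+=list((c-(316.65-.5,205.5-.5))*2)
        return r
    return least_squares(f,[0,0,-.02])
for n in(0,.5,1):
    o=solve(n); print(n,(o.x*1000).round(1),o.fun.round(1))
E
python3 off.py
```

```text
0 [ 10.6   0.5 -38.1] [-0.4 -0.  -1.5 -0.2]
0.5 [  6.6   0.5 -38.1] [-0.4 -0.  -1.5 -0.2]
1 [  2.6   0.5 -38.1] [-0.4 -0.  -1.5 -0.2]
```

```bash
python3 -m creep '[{"translation":[0,0,0],"twist":0,"hand":0.6},{"translation":[0,0,0],"twist":0,"hand":0.6},{"translation":[0,0,0],"twist":0,"hand":0.6},{"translation":[0,0,0],"twist":0,"hand":0.6},{"translation":[0,0,0],"twist":0,"hand":0.6}]';python3 -m creep '[{"translation":[0,0,0],"twist":0,"hand":0.6},{"translation":[0,0,0],"twist":0,"hand":0.6},{"translation":[0,0,6],"twist":0,"hand":0.6},{"translation":[0,0,7],"twist":0,"hand":0.6},{"translation":[0,0,6],"twist":0,"hand":0.6}]'; python3 -m creep '[{"translation":[0,0,0],"twist":0,"hand":0.6}]'; python3 -c "
from h import *
snap('wrist','w6'); snap('scene','s6')
i=cv2.imread('pics/s6.png');cv2.imwrite('pics/s6c.png',cv2.resize(i[165:255,270:360],None,fx=6.5,fy=6.5,interpolation=cv2.INTER_CUBIC))
i=cv2.imread('pics/w6.png');cv2.imwrite('pics/w6c.png',cv2.resize(i[170:320,200:380],None,fx=4,fy=4,interpolation=cv2.INTER_CUBIC))"
```

```text
time_s: 5.65
eef_pos: [0.6148, -0.0018, 0.1319]
tcp_rot: [-0.0, -0.279, 0.96, 0.0]
wrist_force: [-3.3, 3.5, 2.6]
grip_width: 0.407
time_s: 6.15
eef_pos: [0.6146, -0.002, 0.1119]
tcp_rot: [-0.0, -0.279, 0.96, 0.0]
wrist_force: [0.3, 0.5, -0.6]
grip_width: 0.794
time_s: 6.25
eef_pos: [0.6143, -0.002, 0.1116]
tcp_rot: [-0.001, -0.279, 0.96, 0.0]
wrist_force: [0.3, -0.5, 0.1]
grip_width: 0.796
6.25 [ 0.61427592 -0.00204134  0.11162075] [-9.01985384e-04 -2.79126418e-01  9.60253921e-01  1.91800770e-04] cam [ 0.5567825  -0.03811698  0.32555162]
6.3 [ 0.6145573  -0.00209721  0.11220897] [-5.93182760e-04 -2.79053599e-01  9.60275334e-01  1.38775059e-04] cam [-0.55238337 -0.66461119  1.35229207]
```

View pics/s6c.png

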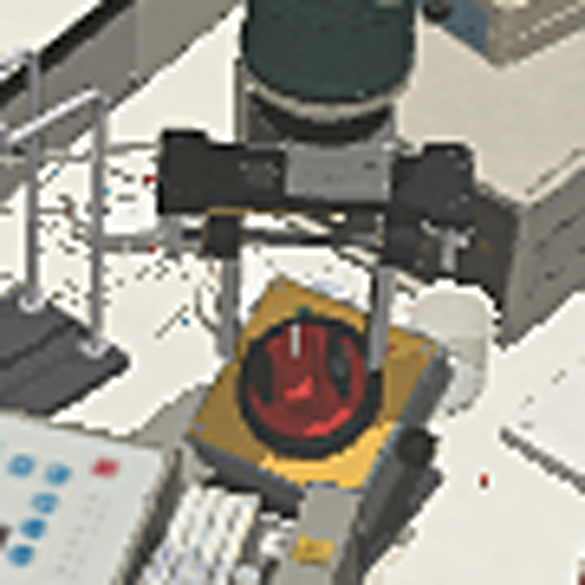

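View pics/w6c.png

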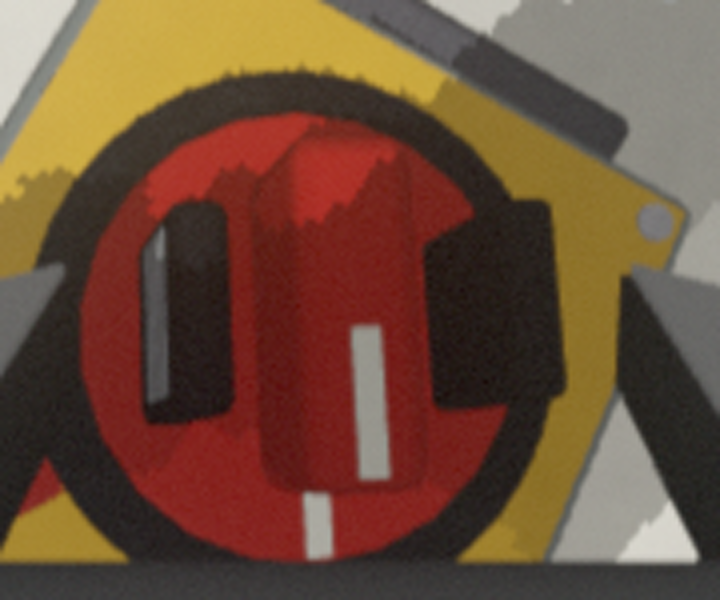

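```bash
python3 -m creep '[{"translation":[0,1,6],"twist":0,"hand":0.3},{"translation":[0,0,0],"twist":0,"hand":0.3},{"translation":[0,0,0],"twist":0,"hand":0.3}]';python3 -m creep '[{"translation":[0,0,0],"twist":0,"hand":-1},{"translation":[0,0,0],"twist":0,"hand":-1},{"translation":[0,0,0],"twist":0,"hand":-1}]'; python3 -m creep '[{"translation":[0,0,0],"twist":0,"hand":-1}]'
```

```text
time_s: 6.65
eef_pos: [0.6143, -0.0011, 0.1068]
tcp_rot: [-0.0, -0.279, 0.96, 0.0]
wrist_force: [1.0, -0.6, 0.9]
grip_width: 0.654
time_s: 6.95
eef_pos: [0.6142, -0.0008, 0.1072]
tcp_rot: [-0.0, -0.279, 0.96, 0.0]
wrist_force: [-10.4, 2.9, 19.8]
grip_width: 0.439
time_s: 7.05
eef_pos: [0.6141, -0.0008, 0.1074]
tcp_rot: [-0.0, -0.279, 0.96, 0.0]
wrist_force: [-6.5, 2.6, 10.9]
grip_width: 0.431
```

```bash
python3 -m creep '[{"translation":[0,0,0],"twist":0,"hand":-1}]'; python3 -c "
from h import *
snap('wrist','w7'); 
i=cv2.imread('pics/w7.png');cv2.imwrite('pics/w7c.png',cv2.resize(i[170:320,200:380],None,fx=4,fy=4,interpolation=cv2.INTER_CUBIC))"
```

```text
time_s: 7.15
eef_pos: [0.6141, -0.0008, 0.1074]
tcp_rot: [-0.0, -0.279, 0.96, 0.0]
wrist_force: [-6.4, 1.9, 9.5]
grip_width: 0.437
7.15 [ 0.61414395 -0.00078445  0.10736082] [-1.27553828e-04 -2.79233630e-01  9.60223064e-01  4.80870797e-04] cam [ 0.55638004 -0.03706396  0.3211952 ]
```

View pics/w7c.png

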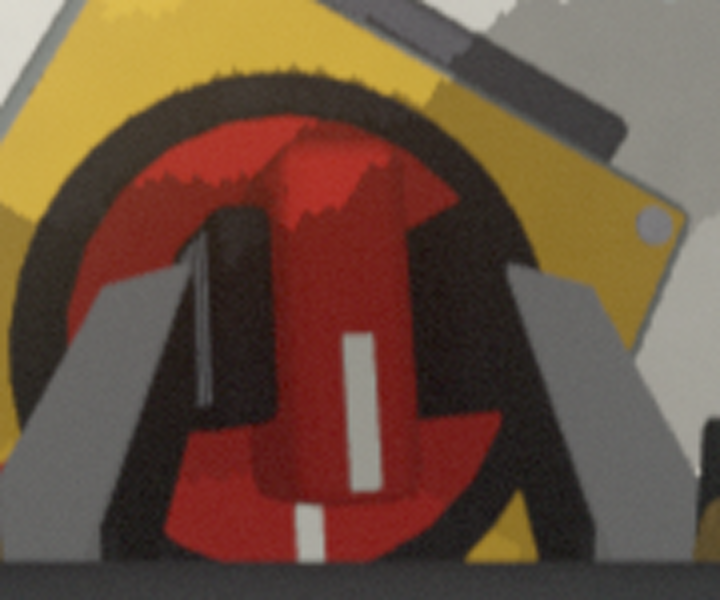

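```bash
python3 -m creep '[{"translation":[0,0,0],"twist":4,"hand":-1},{"translation":[0,0,0],"twist":6,"hand":-1},{"translation":[0,0,0],"twist":6,"hand":-1},{"translation":[0,0,0],"twist":6,"hand":-1},{"translation":[0,0,0],"twist":6,"hand":-1}]';python3 -m creep '[{"translation":[0,0,0],"twist":6,"hand":-1},{"translation":[0,0,0],"twist":6,"hand":-1},{"translation":[0,0,0],"twist":6,"hand":-1},{"translation":[0,0,0],"twist":6,"hand":-1},{"translation":[0,0,0],"twist":0,"hand":-1}]'; python3 -c "
from h import *
snap('wrist','w8'); 
i=cv2.imread('pics/w8.png');cv2.imwrite('pics/w8c.png',cv2.resize(i[120:320,180:400],None,fx=3.5,fy=3,interpolation=cv2.INTER_CUBIC))"
```

```text
time_s: 7.7
eef_pos: [0.6151, -0.0013, 0.1076]
tcp_rot: [0.001, -0.037, 0.999, 0.0]
wrist_force: [0.2, -3.5, 6.7]
grip_width: 0.406
time_s: 8.2
eef_pos: [0.6149, -0.0027, 0.1071]
tcp_rot: [0.001, 0.172, 0.985, -0.001]
wrist_force: [2.3, -7.0, -1.1]
grip_width: 0.417
8.2 [ 0.61493821 -0.00265756  0.10705109] [ 7.69485269e-04  1.72411338e-01  9.85024385e-01 -8.36761990e-04] cam [0.55021967 0.02149992 0.32076463]
```

View pics/w8c.png

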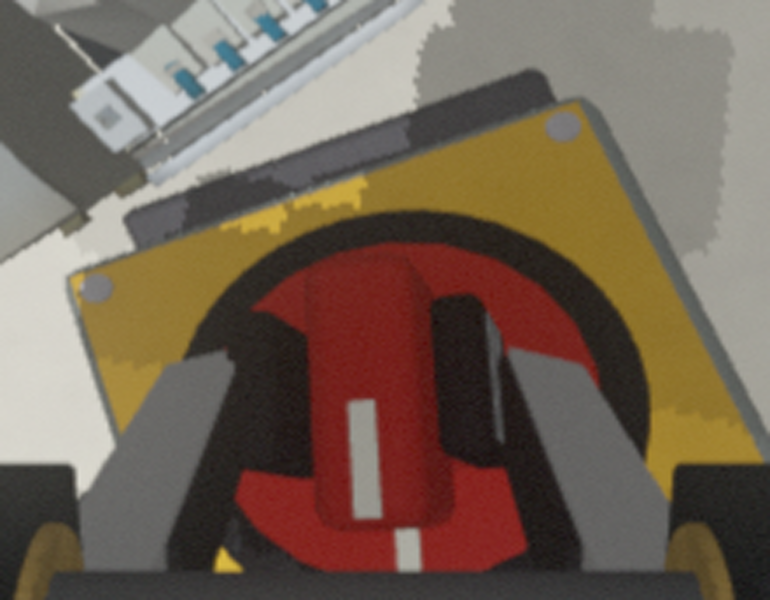

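```bash
python3 -m creep '[{"translation":[0,0,0],"twist":5,"hand":-1},{"translation":[0,0,0],"twist":4,"hand":-1},{"translation":[0,0,0],"twist":0,"hand":-1}]'
cat > ang.py <<'E'
import sys
sys.argv0=1
exec(open('sel.py').read().split("import sys")[0].split("print('bezel'")[0])
def facec(cc,px,k):
    d=cc.ray(*px); q=ctr+ux*.0015+nrm*k; t=((q-cc.p)@nrm)/(d@nrm); X=cc.p+d*t-(ctr+ux*.0015); return np.array([X@ux,X@uy])*1000
E
python3 -c "
from h import *
snap('wrist','w9'); 
i=cv2.imread('pics/w9.png');cv2.imwrite('pics/w9c.png',cv2.resize(i[120:320,180:400],None,fx=3.5,fy=3,interpolation=cv2.INTER_CUBIC))
exec(open('ang.py').read())
for cc,px in ((load('w8'),(180+408/3.5,120+550/3)),(load('w3'),(190+336/4,140+470/4))):
    v=facec(cc,px,.014);print(v,np.degrees(np.arctan2(v[1],v[0])))
"
```

```text
time_s: 8.55
eef_pos: [0.6146, -0.0028, 0.1073]
tcp_rot: [0.001, 0.249, 0.969, -0.001]
wrist_force: [-2.3, -7.6, 4.4]
grip_width: 0.429
8.55 [ 0.61461464 -0.00280499  0.10733572] [ 5.39186551e-04  2.48599998e-01  9.68605830e-01 -7.04490867e-04] cam [0.55439257 0.03099302 0.32105655]
[[ 0.5862 -0.0575  0.077 ]
 [ 0.5832  0.0545  0.077 ]
 [ 0.6795  0.0568  0.137 ]
 [ 0.6851 -0.0562  0.137 ]]
sides 0.11202392445254926 0.11340461925466548 0.11313251203024181 0.11567407534179494
ctr [ 6.33488007e-01 -6.21025227e-04  1.07000000e-01] yaw x 1.0426859411293286 yaw y-90 2.1754517763441896
[26.57187205 -8.53258545] -17.802522888925132
[23.87242019 15.1647826 ] 32.42545936644269
```

View pics/w9c.png

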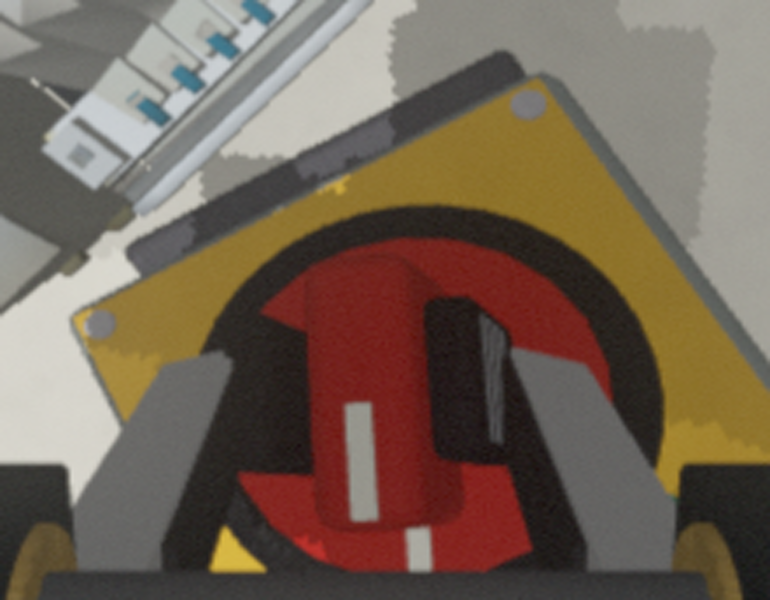

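```bash
python3 -c "
exec(open('ang.py').read())
cc=load('w9')
for px,k in (((180+419/3.5,120+548/3),.014),):
    v=facec(cc,px,k);print(v,np.degrees(np.arctan2(v[1],v[0])))
" | tail -1
```

```text
[ 25.47815342 -12.52704938] -26.182333839803107
```

```bash
python3 -m creep '[{"translation":[0,0,0],"twist":4,"hand":-1},{"translation":[0,0,0],"twist":4,"hand":-1},{"translation":[0,0,0],"twist":0,"hand":-1}]'
python3 -c "
from h import *
snap('wrist','w10'); 
i=cv2.imread('pics/w10.png');cv2.imwrite('pics/w10c.png',cv2.resize(i[120:320,180:400],None,fx=3.5,fy=3,interpolation=cv2.INTER_CUBIC))
"
```

```text
time_s: 8.9
eef_pos: [0.6143, -0.003, 0.1073]
tcp_rot: [0.0, 0.316, 0.949, -0.001]
wrist_force: [-4.8, -8.9, 7.3]
grip_width: 0.439
8.9 [ 0.61427705 -0.00300325  0.10733176] [ 2.99450074e-04  3.15669213e-01  9.48868926e-01 -7.87154742e-04] cam [0.55935759 0.03884129 0.32108793]
```

View pics/w10c.png

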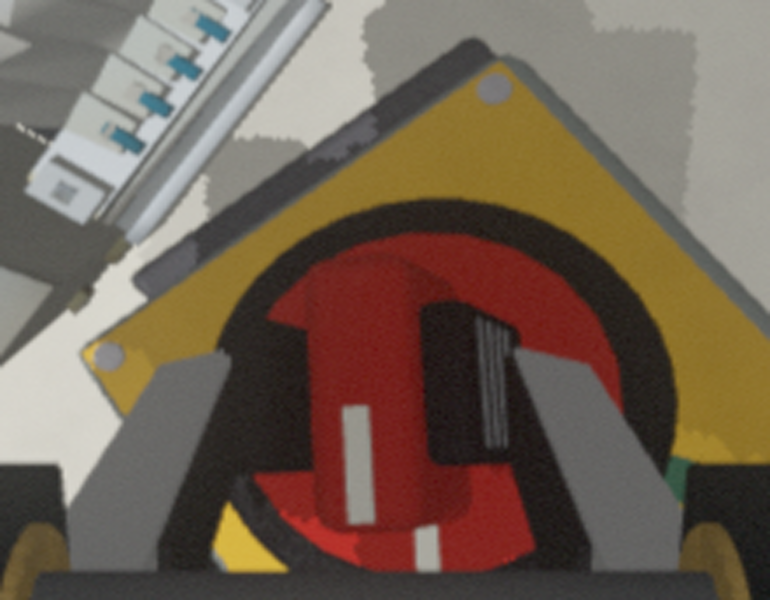

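```bash
python3 -c "
exec(open('ang.py').read())
cc=load('w10')
for px,k in (((180+428/3.5,120+547/3),.014),):
    v=facec(cc,px,k);print(v,np.degrees(np.arctan2(v[1],v[0])))
" | tail -1; python3 -m creep '[{"translation":[0,0,0],"twist":1.5,"hand":-1},{"translation":[0,0,0],"twist":0,"hand":-1}]'
```

```text
[ 24.15127802 -16.37504643] -34.138050689516554
time_s: 9.15
eef_pos: [0.6143, -0.003, 0.1074]
tcp_rot: [0.0, 0.327, 0.945, -0.001]
wrist_force: [-5.2, -8.0, 7.4]
grip_width: 0.436
```

```bash
python3 -m creep '[{"translation":[0,0,0],"twist":0,"hand":0.5},{"translation":[0,0,0],"twist":0,"hand":0.5},{"translation":[0,0,0],"twist":0,"hand":0.5},{"translation":[0,0,0],"twist":0,"hand":0.5},{"translation":[0,0,0],"twist":0,"hand":0.5}]'
python3 -c "
from h import *
snap('wrist','w11'); 
i=cv2.imread('pics/w11.png');cv2.imwrite('pics/w11c.png',cv2.resize(i[120:320,180:400],None,fx=3.5,fy=3,interpolation=cv2.INTER_CUBIC))
"
```

```text
time_s: 9.65
eef_pos: [0.6145, -0.0007, 0.1068]
tcp_rot: [-0.0, 0.326, 0.945, 0.0]
wrist_force: [-0.3, 0.1, -0.0]
grip_width: 0.745
9.65 [ 0.61447579 -0.0007158   0.10681616] [-1.28739010e-04  3.26079791e-01  9.45342209e-01  2.46690003e-04] cam [0.56050305 0.04186159 0.32068227]
```

View pics/w11c.png

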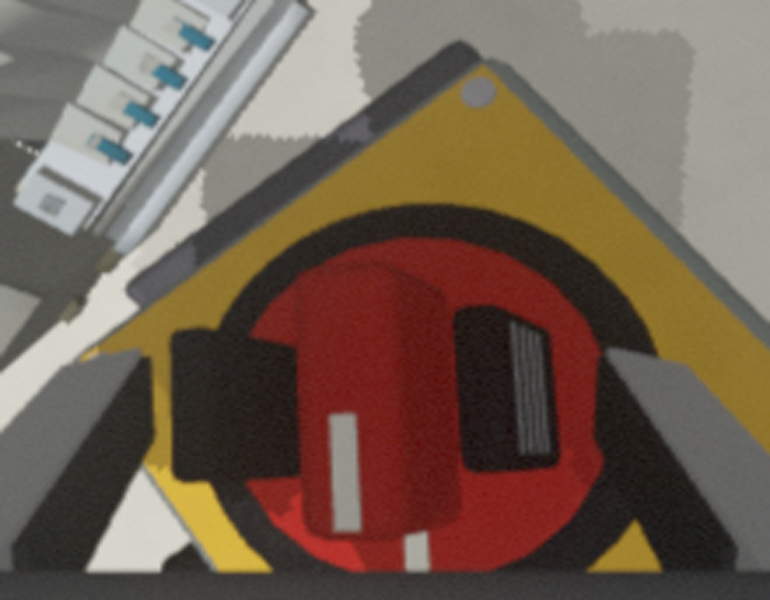

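```bash
python3 -m creep '[{"translation":[0,0,-15],"twist":0,"hand":0.7},{"translation":[0,0,-45],"twist":0,"hand":1},{"translation":[0,0,-48],"twist":0,"hand":1},{"translation":[0,0,-48],"twist":0,"hand":1},{"translation":[0,0,-48],"twist":0,"hand":1}]'
python3 -c "
from h import *
snap('wrist','w12'); 
i=cv2.imread('pics/w12.png');cv2.imwrite('pics/w12c.png',cv2.resize(i[100:300,180:400],None,fx=3.5,fy=3,interpolation=cv2.INTER_CUBIC))
c=load('w2');f=lambda x,y:(40+x/4.5,20+y/4.5)
a=c.plane(*f(85,82),.134);b=c.plane(*f(490,203),.134);print(a,b,np.linalg.norm(a-b),(a+b)/2,np.degrees(np.arctan2(*(a-b)[1::-1])))
a=c.plane(*f(345,180),.006);b=c.plane(*f(613,262),.006);print(a,b,np.linalg.norm(a-b),(a+b)/2,np.degrees(np.arctan2(*(a-b)[1::-1])))
"
```

```text
time_s: 10.2
eef_pos: [0.614, -0.0014, 0.3142]
tcp_rot: [0.0, 0.326, 0.945, 0.0]
wrist_force: [0.8, 0.4, 0.7]
grip_width: 0.998
10.2 [ 0.61397196 -0.00144183  0.31420395] [3.31125751e-04 3.26495414e-01 9.45198696e-01 2.42641411e-04] cam [0.55984148 0.04123994 0.52800062]
[ 0.61927075 -0.31232199  0.134     ] [ 0.59396307 -0.20715266  0.134     ] 0.10817146799699068 [ 0.60661691 -0.25973732  0.134     ] -76.46973272088367
[ 0.61740876 -0.30628924  0.006     ] [ 0.59603265 -0.21449375  0.006     ] 0.09425153152680187 [ 0.6067207 -0.2603915  0.006    ] -76.89133903795113
```

View pics/w12.png

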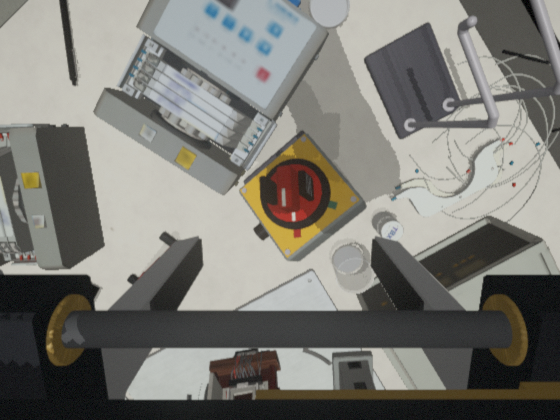

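View pics/w12c.png

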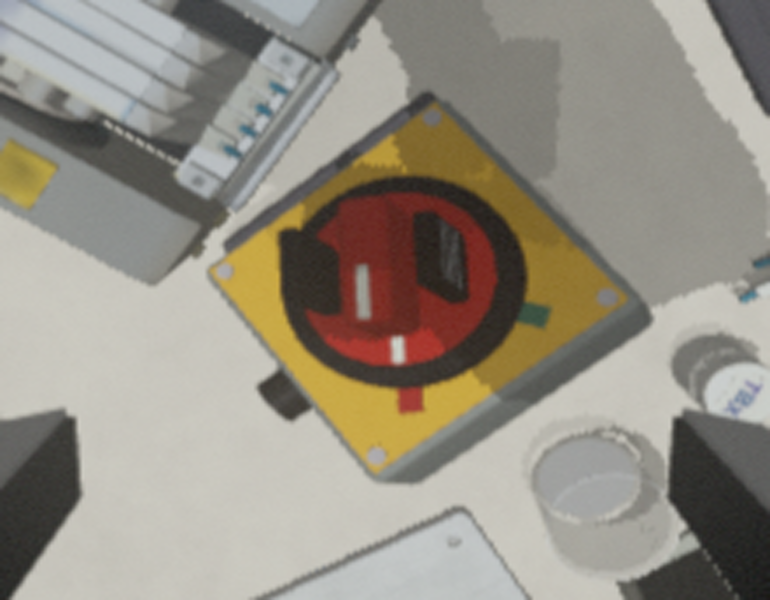

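```bash
python3 -m creep '[{"translation":[-15,-20,0],"twist":0,"hand":1},{"translation":[-30,-40,0],"twist":0,"hand":1},{"translation":[-30,-40,0],"twist":0,"hand":1},{"translation":[-30,-40,0],"twist":0,"hand":1},{"translation":[-30,-40,0],"twist":0,"hand":1}]';python3 -m creep '[{"translation":[-19,-28,0],"twist":7.7,"hand":1},{"translation":[0,0,0],"twist":7.7,"hand":1},{"translation":[0,0,0],"twist":7.7,"hand":1},{"translation":[0,0,0],"twist":7.7,"hand":1},{"translation":[0,0,0],"twist":7.6,"hand":1}]';python3 -m creep '[{"translation":[0,0,0],"twist":0,"hand":1}]'
python3 -c "
from h import *
snap('wrist','w13');print(robot.state()['joints'])
c=load('w12')
for z in(.012,.02):
  a=c.plane(448,104.5,z);b=c.plane(409,125,z);print(a,b,np.linalg.norm(a-b),np.degrees(np.arctan2(*(a-b)[1::-1]))-90)
"
```

```text
time_s: 10.75
eef_pos: [0.6093, -0.2279, 0.3121]
tcp_rot: [0.0, 0.326, 0.945, 0.0]
wrist_force: [0.3, 0.7, 0.5]
grip_width: 1.002
time_s: 11.25
eef_pos: [0.6072, -0.2599, 0.312]
tcp_rot: [0.0, 0.621, 0.784, 0.0]
wrist_force: [-0.9, -0.0, 0.2]
grip_width: 0.999
time_s: 11.35
eef_pos: [0.6073, -0.2598, 0.3116]
tcp_rot: [0.0, 0.62, 0.785, -0.0]
wrist_force: [-0.4, 0.1, 0.1]
grip_width: 0.995
11.35 [ 0.60731266 -0.25979141  0.31163212] [ 1.13217827e-04  6.19967743e-01  7.84627275e-01 -1.56945419e-04] cam [ 0.5913322  -0.19267443  0.52542124]
[-0.27104318  0.56423405  1.01680501  1.34886745 -0.47384443  1.48195096
  0.95182804]
[0.68087187 0.24350591 0.012     ] [0.67027436 0.18324985 0.012     ] 0.06118088117037261 -9.974855196132907
[0.67899543 0.24037001 0.02      ] [0.66856223 0.18104815 0.02      ] 0.060232341515276754 -9.974855196132836
```

View pics/w13.png

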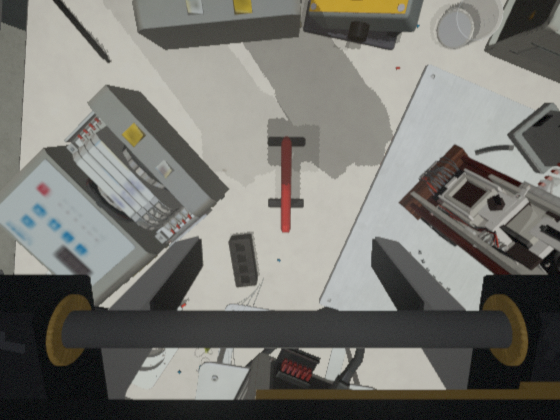

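```bash
python3 -c "
from h import *
c=load('w13');i=cv2.imread('pics/w13.png');cv2.imwrite('pics/w13c.png',cv2.resize(i[120:245,240:330],None,fx=4.5,fy=4.5,interpolation=cv2.INTER_CUBIC))
a=c.plane(286.3,138,.134);b=c.plane(285.8,231,.134);print(a,b,np.linalg.norm(a-b),(a+b)/2,np.degrees(np.arctan2(*(a-b)[1::-1])))
a=c.plane(286,141.5,.006);b=c.plane(286,203,.006);print(a,b,np.linalg.norm(a-b),(a+b)/2,np.degrees(np.arctan2(*(a-b)[1::-1])))
"
```

```text
[ 0.59429043 -0.2061321   0.134     ] [ 0.61904954 -0.31248521  0.134     ] 0.10919706067258772 [ 0.60666998 -0.25930866  0.134     ] 103.105089953223
[ 0.59601031 -0.21561694  0.006     ] [ 0.61783769 -0.30718515  0.006     ] 0.09413379942740234 [ 0.606924   -0.26140104  0.006     ] 103.40755110302669
```

View pics/w13c.png

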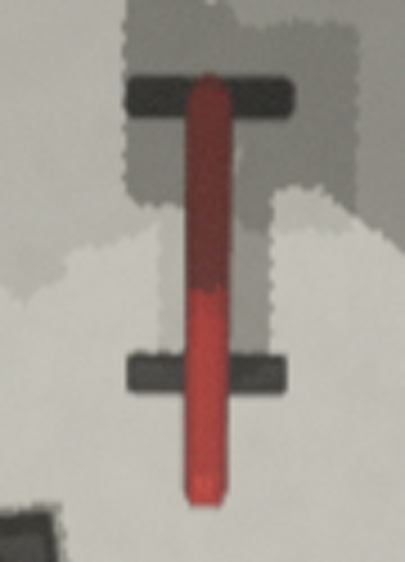

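```bash
python3 -m creep '[{"translation":[0,0,30],"twist":0,"hand":1},{"translation":[0,0,48],"twist":0,"hand":1},{"translation":[0,0,48],"twist":0,"hand":1},{"translation":[0,0,44],"twist":0,"hand":1},{"translation":[0,0,20],"twist":0,"hand":0.8}]';python3 -m creep '[{"translation":[0,0,0],"twist":0,"hand":0.6},{"translation":[0,0,0],"twist":0,"hand":0.4}]'
python3 -c "
from h import *
snap('wrist','w14');snap('scene','s14')
i=cv2.imread('pics/s14.png');cv2.imwrite('pics/s14c.png',cv2.resize(i[190:300,330:420],None,fx=6,fy=5.4,interpolation=cv2.INTER_CUBIC))
"
```

```text
time_s: 11.9
eef_pos: [0.606, -0.2587, 0.1174]
tcp_rot: [-0.002, 0.617, 0.787, -0.0]
wrist_force: [0.1, -0.5, 0.3]
grip_width: 0.947
time_s: 12.1
eef_pos: [0.6077, -0.2602, 0.1221]
tcp_rot: [0.0, 0.618, 0.786, 0.0]
wrist_force: [1.2, -0.3, 0.2]
grip_width: 0.775
12.1 [ 0.60767795 -0.26020108  0.12213425] [3.11213451e-04 6.18071487e-01 7.86121829e-01 1.02033240e-04] cam [ 0.59123759 -0.19320052  0.33594504]
12.15 [ 0.60800177 -0.26040937  0.12271431] [8.50523092e-04 6.18273326e-01 7.85962649e-01 2.92311618e-04] cam [-0.55238337 -0.66461119  1.35229207]
```

View pics/w14.png

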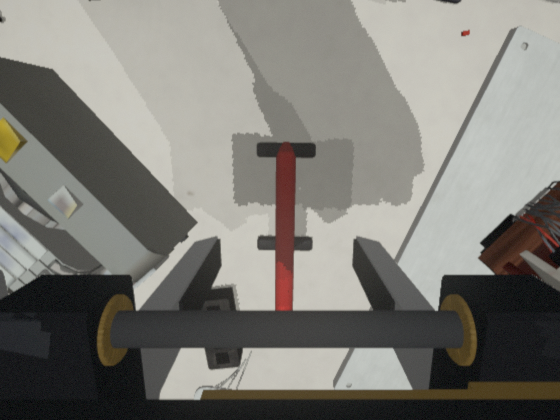

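View pics/s14c.png

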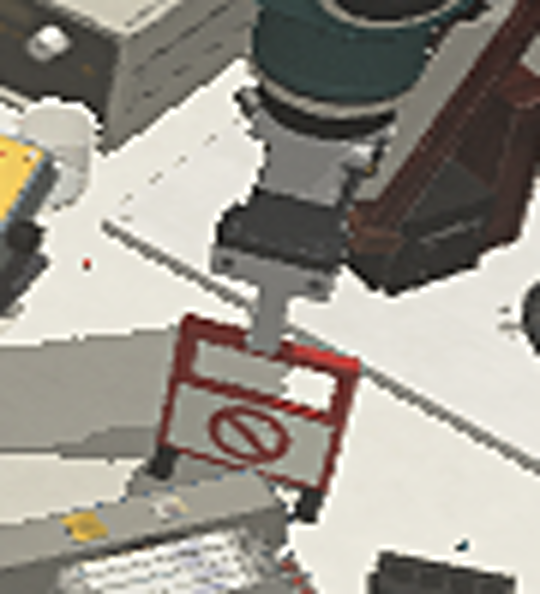

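```bash
python3 -m creep '[{"translation":[0,0,22],"twist":0,"hand":0.4},{"translation":[0,0,22],"twist":0,"hand":0.2},{"translation":[0,0,0],"twist":0,"hand":0.1},{"translation":[0,0,0],"twist":0,"hand":0}]'
python3 -c "
from h import *
snap('wrist','w15');snap('scene','s15')
i=cv2.imread('pics/s15.png');cv2.imwrite('pics/s15c.png',cv2.resize(i[190:300,330:420],None,fx=6,fy=5.4,interpolation=cv2.INTER_CUBIC))
"
```

```text
time_s: 12.6
eef_pos: [0.6077, -0.2603, 0.0783]
tcp_rot: [0.0, 0.619, 0.786, 0.0]
wrist_force: [-0.4, -0.1, -0.3]
grip_width: 0.512
12.6 [ 0.6077491  -0.26029504  0.07832078] [4.62697839e-04 6.18840136e-01 7.85516810e-01 1.11159002e-04] cam [ 0.59139766 -0.19318346  0.29210427]
12.65 [ 0.60795417 -0.26038909  0.07862172] [7.68504641e-04 6.18860509e-01 7.85500493e-01 2.34667490e-04] cam [-0.55238337 -0.66461119  1.35229207]
```

View pics/w15.png

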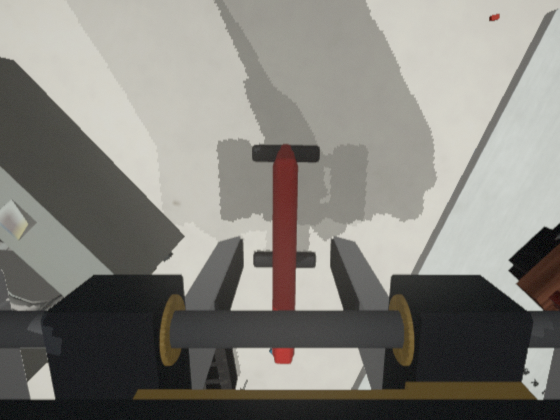

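View pics/s15c.png

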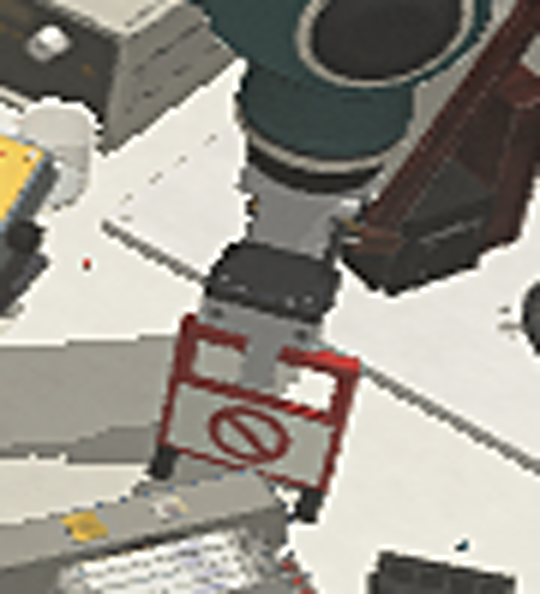

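```bash
python3 -m creep '[{"translation":[0,0,0],"twist":0,"hand":-1},{"translation":[0,0,0],"twist":0,"hand":-1},{"translation":[0,0,0],"twist":0,"hand":-1},{"translation":[0,0,0],"twist":0,"hand":-1},{"translation":[0,0,0],"twist":0,"hand":-1}]';python3 -m creep '[{"translation":[0,0,0],"twist":0,"hand":-1},{"translation":[0,0,0],"twist":0,"hand":-1}]'; python3 -m creep '[{"translation":[0,0,-5],"twist":0,"hand":-1},{"translation":[0,0,-10],"twist":0,"hand":-1},{"translation":[0,0,-15],"twist":0,"hand":-1},{"translation":[0,0,0],"twist":0,"hand":-1}]'
python3 -c "
from h import *
snap('scene','s16')
i=cv2.imread('pics/s16.png');cv2.imwrite('pics/s16c.png',cv2.resize(i[190:300,330:420],None,fx=6,fy=5.4,interpolation=cv2.INTER_CUBIC))
"
```

```text
time_s: 13.2
eef_pos: [0.6072, -0.2599, 0.0769]
tcp_rot: [-0.0, 0.619, 0.785, -0.0]
wrist_force: [0.2, 0.4, -2.3]
grip_width: 0.125
time_s: 13.4
eef_pos: [0.6072, -0.2599, 0.0768]
tcp_rot: [-0.0, 0.619, 0.785, -0.0]
wrist_force: [-0.3, 0.3, -0.5]
grip_width: 0.126
time_s: 13.8
eef_pos: [0.6083, -0.2606, 0.1095]
tcp_rot: [0.001, 0.619, 0.785, 0.0]
wrist_force: [0.5, 0.1, -2.9]
grip_width: 0.125
13.8 [ 0.60826386 -0.26062802  0.10953229] [1.40663774e-03 6.18999450e-01 7.85390032e-01 4.48014067e-04] cam [-0.55238337 -0.66461119  1.35229207]
```

View pics/s16c.png

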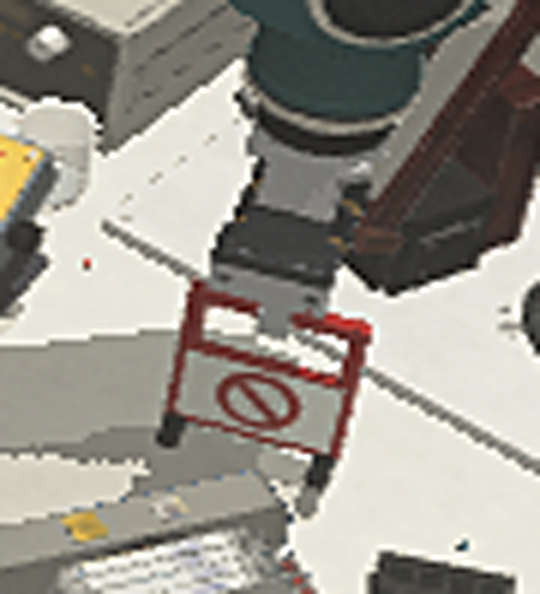

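```bash
cat > hook.py <<'E'
from h import *
S=np.array([.6263,.2221,.226]);yw=np.radians(-10)
X=np.array([np.cos(yw),np.sin(yw),0]);Y=np.array([-np.sin(yw),np.cos(yw),0])
for n,(x0,y0) in dict(top=(235,170),scene=(235,155)).items():
    c=Cam(n);k=10;i=cv2.imread(f'pics/{n}0.png');i=cv2.resize(i[y0:y0+60,x0:x0+70],None,fx=k,fy=k,interpolation=cv2.INTER_CUBIC)
    for y in(-.03,.03):
        P=[S+X*.05+Y*y-[0,0,.214],S+X*.05+Y*y,S-X*.035+Y*y,S-X*.035+Y*y+[0,0,.02]]
        p=np.array([(c.proj(q)-(x0,y0)+.5)*k for q in P]).astype(int)
        cv2.polylines(i,[p],False,(255,0,255),1)
    cv2.imwrite(f'pics/hk_{n}.png',i)
E
python3 hook.py
```

```text
(no output)
```

View pics/hk_top.png

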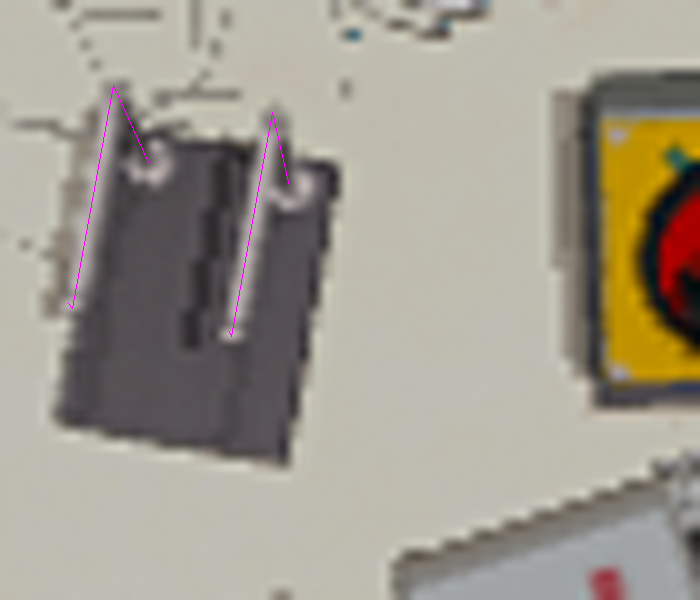

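View pics/hk_scene.png

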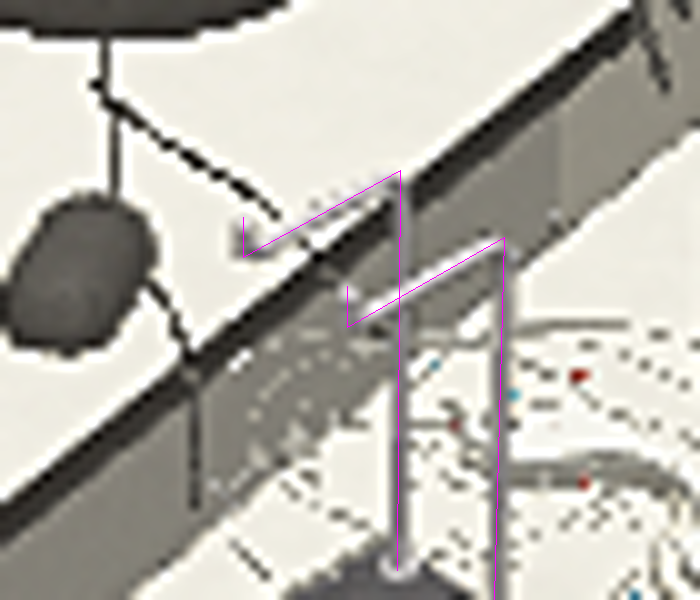

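```bash
python3 -m creep '[{"translation":[0,0,-15],"twist":0,"hand":-1},{"translation":[0,0,-30],"twist":0,"hand":-1},{"translation":[0,0,-35],"twist":0,"hand":-1},{"translation":[0,0,-35],"twist":0,"hand":-1},{"translation":[0,0,-30],"twist":0,"hand":-1}]';python3 -m creep '[{"translation":[5,0,-20],"twist":0,"hand":-1},{"translation":[12,1,-5],"twist":0,"hand":-1},{"translation":[20,2,0],"twist":0,"hand":-1},{"translation":[28,2,0],"twist":0,"hand":-1},{"translation":[30,3,0],"twist":0,"hand":-1}]'
python3 -c "
from h import *
snap('wrist','w17')
"
```

```text
time_s: 14.35
eef_pos: [0.6071, -0.2601, 0.2544]
tcp_rot: [0.0, 0.619, 0.785, 0.0]
wrist_force: [0.2, 0.4, -2.0]
grip_width: 0.124
time_s: 14.85
eef_pos: [0.592, -0.1643, 0.276]
tcp_rot: [-0.001, 0.619, 0.785, -0.0]
wrist_force: [-0.2, 1.0, -2.8]
grip_width: 0.123
14.85 [ 0.59199007 -0.16430286  0.27603442] [-7.11262768e-04  6.19222127e-01  7.85215505e-01 -2.50910937e-04] cam [ 0.57619321 -0.09737749  0.48990706]
```

View pics/w17.png

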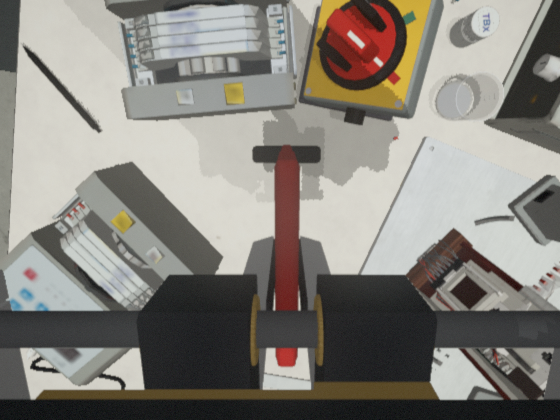

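```bash
python3 -m creep '[{"translation":[33,3,0],"twist":0,"hand":-1},{"translation":[33,3,0],"twist":0,"hand":-1},{"translation":[33,3,0],"twist":0,"hand":-1},{"translation":[33,3,0],"twist":0,"hand":-1},{"translation":[33,3,0],"twist":0,"hand":-1}]';python3 -m creep '[{"translation":[33,3,0],"twist":0,"hand":-1},{"translation":[33,3,0],"twist":0,"hand":-1},{"translation":[33,3,0],"twist":0,"hand":-1},{"translation":[33,3,0],"twist":0,"hand":-1},{"translation":[33,3,0],"twist":0,"hand":-1}]';python3 -m creep '[{"translation":[25,3,0],"twist":0,"hand":-1},{"translation":[15,1,0],"twist":3,"hand":-1},{"translation":[0,0,0],"twist":6,"hand":-1},{"translation":[0,0,0],"twist":7,"hand":-1},{"translation":[0,0,0],"twist":6,"hand":-1}]';python3 -m creep '[{"translation":[0,0,0],"twist":1.5,"hand":-1},{"translation":[0,0,0],"twist":0,"hand":-1}]'
python3 -c "
from h import *
snap('wrist','w18');snap('scene','s18');print(robot.state()['joints'])
i=cv2.imread('pics/s18.png');cv2.imwrite('pics/s18c.png',cv2.resize(i[120:270,210:360],None,fx=4,fy=4,interpolation=cv2.INTER_CUBIC))
"
```

```text
time_s: 15.4
eef_pos: [0.5678, 0.0003, 0.2762]
tcp_rot: [-0.001, 0.619, 0.786, -0.0]
wrist_force: [0.4, 0.6, -2.7]
grip_width: 0.127
time_s: 15.9
eef_pos: [0.5437, 0.1641, 0.2763]
tcp_rot: [-0.001, 0.619, 0.786, -0.0]
wrist_force: [-0.3, 0.1, -2.6]
grip_width: 0.127
time_s: 16.4
eef_pos: [0.5385, 0.2026, 0.2762]
tcp_rot: [-0.0, 0.759, 0.651, -0.001]
wrist_force: [0.3, 0.1, -2.7]
grip_width: 0.126
time_s: 16.6
eef_pos: [0.5389, 0.2023, 0.2765]
tcp_rot: [-0.0, 0.765, 0.644, -0.0]
wrist_force: [0.9, -0.9, -1.3]
grip_width: 0.127
16.6 [0.53892575 0.20232561 0.27646891] [-2.10699997e-04  7.65312295e-01  6.43658979e-01 -4.07781593e-04] cam [0.55065598 0.27024908 0.49025569]
16.65 [0.53905875 0.20222834 0.27657919] [-2.36258274e-04  7.65054048e-01  6.43965970e-01 -2.78043889e-04] cam [-0.55238337 -0.66461119  1.35229207]
[-1.2642245   0.44855612  1.17371299  1.62983267 -0.42266508  1.34894278
 -0.20165413]
```

View pics/w18.png

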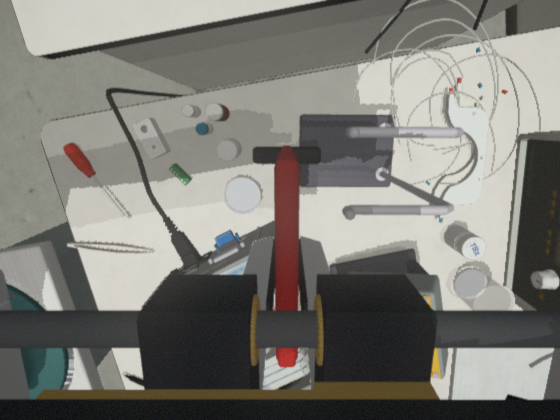

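View pics/s18c.png

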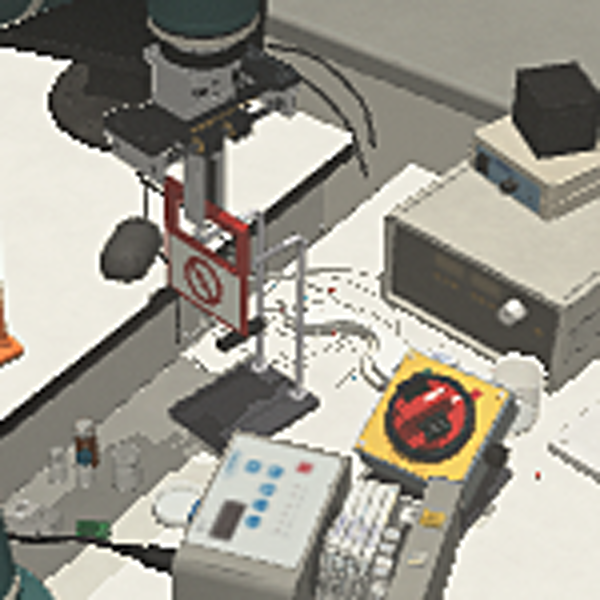

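```bash
python3 -c "
from h import *
c=load('w18');i=cv2.imread('pics/w18.png');cv2.imwrite('pics/w18c.png',cv2.resize(i[100:240,320:480],None,fx=4.5,fy=4.2,interpolation=cv2.INTER_CUBIC))
for nm,p in dict(t1=(355,132),e1=(460,132),t2=(350,212),e2=(450,208)).items():
    print(nm,c.plane(*p,.226 if nm[0]=='e' else .246))
S=np.array([.6263,.2221,.23]);yw=np.radians(-10)
X=np.array([np.cos(yw),np.sin(yw),0]);Y=np.array([-np.sin(yw),np.cos(yw),0])
print('pred',S-X*.035+Y*.03,S+X*.05+Y*.03,S-X*.035-Y*.03,S+X*.05-Y*.03)
"
```

```text
t1 [0.59683413 0.25770358 0.246     ]
e1 [0.67866169 0.24317284 0.226     ]
t2 [0.58609095 0.20113542 0.246     ]
e2 [0.66778605 0.18518915 0.226     ]
pred [0.59704117 0.25772192 0.23      ] [0.68074983 0.24296182 0.23      ] [0.58662228 0.19863345 0.23      ] [0.67033094 0.18387336 0.23      ]
```

View pics/w18c.png

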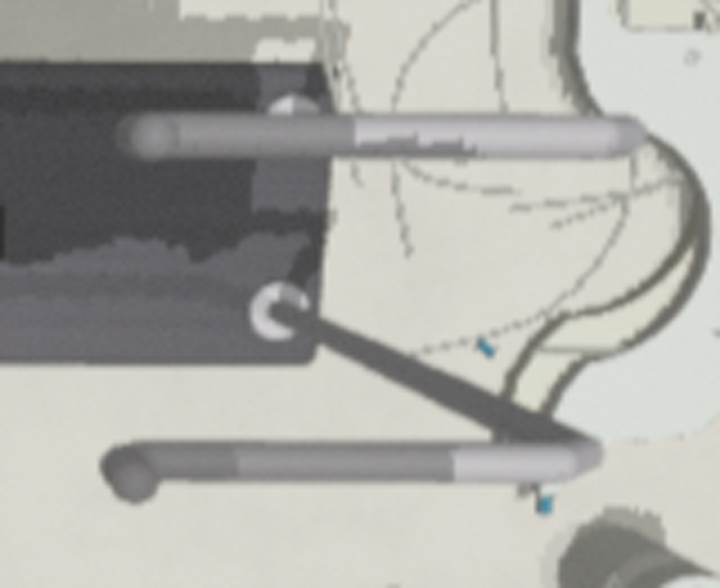

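```bash
python3 -m creep '[{"translation":[12,0,0],"twist":0,"hand":-1},{"translation":[15,0,10],"twist":0,"hand":-1},{"translation":[8,0,20],"twist":0,"hand":-1},{"translation":[0,0,22],"twist":0,"hand":-1},{"translation":[0,0,12],"twist":0,"hand":-1}]';python3 -m creep '[{"translation":[0,0,0],"twist":0,"hand":-1},{"translation":[0,0,0],"twist":0,"hand":-1}]'
python3 -c "
from h import *
snap('wrist','w19');snap('scene','s19');st=robot.state();print(st['joints'])
i=cv2.imread('pics/s19.png');cv2.imwrite('pics/s19c.png',cv2.resize(i[140:240,220:320],None,fx=6,fy=6,interpolation=cv2.INTER_CUBIC))
yw=np.radians(-10);d=st['eef_pos'][:2]-np.array([.6258,.2223]);print('hookframe',d@[np.cos(yw),np.sin(yw)],d@[-np.sin(yw),np.cos(yw)],'bar z',st['eef_pos'][2]+.05)
"
```

```text
time_s: 17.2
eef_pos: [0.5448, 0.2378, 0.2104]
tcp_rot: [-0.0, 0.765, 0.644, -0.001]
wrist_force: [0.4, -0.3, -2.9]
grip_width: 0.127
time_s: 17.4
eef_pos: [0.5458, 0.2367, 0.2133]
tcp_rot: [0.0, 0.766, 0.643, 0.0]
wrist_force: [0.1, 0.9, -2.0]
grip_width: 0.127
17.4 [0.54583288 0.23666524 0.21331132] [6.49544075e-05 7.65932482e-01 6.42921010e-01 6.34692735e-05] cam [0.55747219 0.30451615 0.42714102]
17.45 [0.5460314  0.23663012 0.21369879] [6.73803402e-05 7.65967859e-01 6.42878717e-01 4.34628278e-04] cam [-0.55238337 -0.66461119  1.35229207]
[-1.24161513  0.53710059  1.10767565  1.66895769 -0.50339786  1.252912
 -0.20164327]
hookframe -0.08103815247367856 0.0002897073192295249 bar z 0.26380668133328655
```

View pics/w19.png

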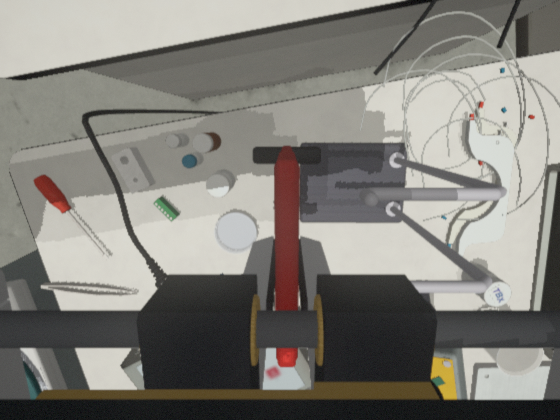

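View pics/s19c.png

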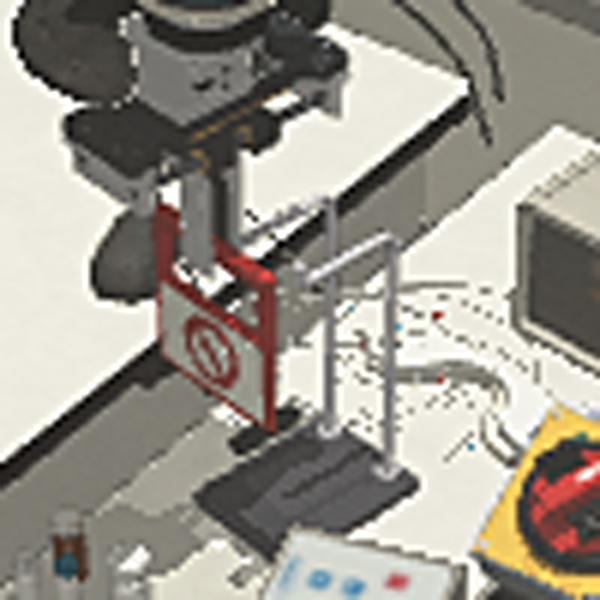

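```bash
python3 -m creep '[{"translation":[0,5,2],"twist":0,"hand":-1},{"translation":[0,10,0],"twist":0,"hand":-1},{"translation":[0,10,0],"twist":0,"hand":-1},{"translation":[0,10,0],"twist":0,"hand":-1},{"translation":[0,5,0],"twist":0,"hand":-1}]';python3 -m creep '[{"translation":[0,0,0],"twist":0,"hand":-1},{"translation":[0,0,0],"twist":0,"hand":-1}]'
cat > hf.py <<'E'
from h import *
import sys
n=sys.argv[1]
snap('wrist','w'+n);snap('scene','s'+n);st=robot.state();print(st['joints'].round(2))
i=cv2.imread(f'pics/s{n}.png');cv2.imwrite(f'pics/s{n}c.png',cv2.resize(i[140:240,220:320],None,fx=6,fy=6,interpolation=cv2.INTER_CUBIC))
yw=np.radians(-10);d=st['eef_pos'][:2]-np.array([.6258,.2223]);print('hookframe',d@[np.cos(yw),np.sin(yw)],d@[-np.sin(yw),np.cos(yw)],'bar z',st['eef_pos'][2]+.05,st['wrist_force'])
E
python3 hf.py 20
```

```text
time_s: 18.0
eef_pos: [0.5862, 0.2289, 0.2108]
tcp_rot: [0.0, 0.766, 0.643, -0.0]
wrist_force: [-0.2, -0.5, -4.0]
grip_width: 0.125
time_s: 18.2
eef_pos: [0.5849, 0.2294, 0.2108]
tcp_rot: [-0.0, 0.766, 0.643, -0.0]
wrist_force: [-0.1, -0.2, -3.2]
grip_width: 0.122
18.2 [0.58493572 0.2293716  0.21077635] [-8.28786283e-05  7.66083422e-01  6.42741126e-01 -1.68028062e-04] cam [0.5967061  0.2972417  0.42459914]
18.25 [0.5847535  0.22959849 0.21085088] [-1.85529184e-04  7.65973835e-01  6.42871714e-01 -9.31277036e-05] cam [-0.55238337 -0.66461119  1.35229207]
[-1.14  0.6   1.07  1.58 -0.54  1.28 -0.16]
hookframe -0.04175262452776755 0.00018922729949011514 bar z 0.2609030888301294 [-0.34975053 -0.74924862 -2.45574376]
```

View pics/w20.png

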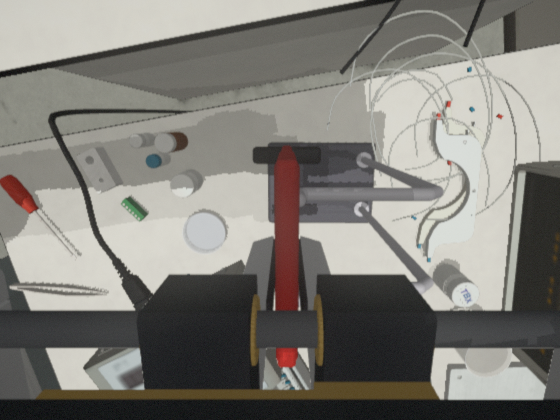

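View pics/s20c.png

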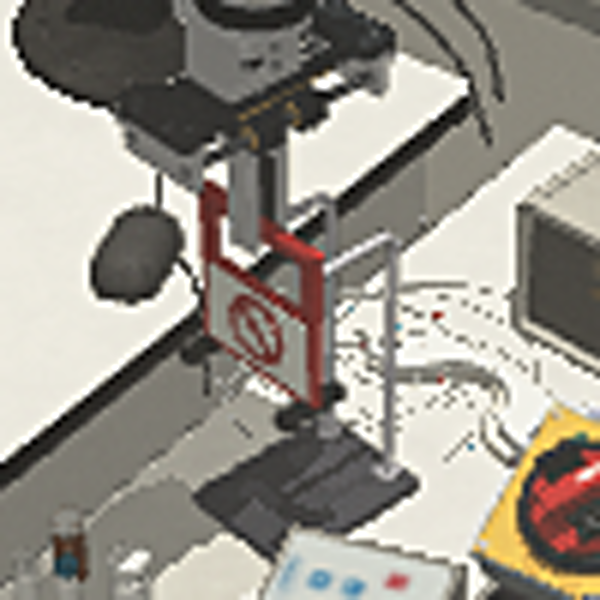

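```bash
python3 -m creep '[{"translation":[0,5,0],"twist":0,"hand":-1},{"translation":[0,8,0],"twist":0,"hand":-1},{"translation":[0,8,0],"twist":0,"hand":-1}]'; python3 -m creep '[{"translation":[0,10,0],"twist":0,"hand":-1},{"translation":[0,10,0],"twist":0,"hand":-1},{"translation":[0,0,0],"twist":0,"hand":-1},{"translation":[0,0,0],"twist":0,"hand":-1}]'
python3 hf.py 21
```

```text
time_s: 18.6
eef_pos: [0.6063, 0.226, 0.211]
tcp_rot: [-0.0, 0.766, 0.643, 0.0]
wrist_force: [-0.2, 0.0, -2.1]
grip_width: 0.128
time_s: 19.0
eef_pos: [0.6255, 0.222, 0.2107]
tcp_rot: [-0.0, 0.766, 0.643, -0.0]
wrist_force: [0.3, -0.3, -3.1]
grip_width: 0.122
19.0 [0.62550119 0.22203066 0.21067544] [-2.09812568e-05  7.66182633e-01  6.42622842e-01 -2.36607944e-04] cam [0.63730065 0.28993649 0.42448992]
19.05 [0.62524739 0.22228443 0.21078211] [-1.34828930e-04  7.66061602e-01  6.42767129e-01 -1.48181299e-04] cam [-0.55238337 -0.66461119  1.35229207]
[-1.04  0.66  1.03  1.49 -0.57  1.32 -0.13]
hookframe -0.0007095839591088627 5.994121280340065e-05 bar z 0.2608387754983952 [-0.38165178  0.48049052 -3.18197208]
```

View pics/s21c.png

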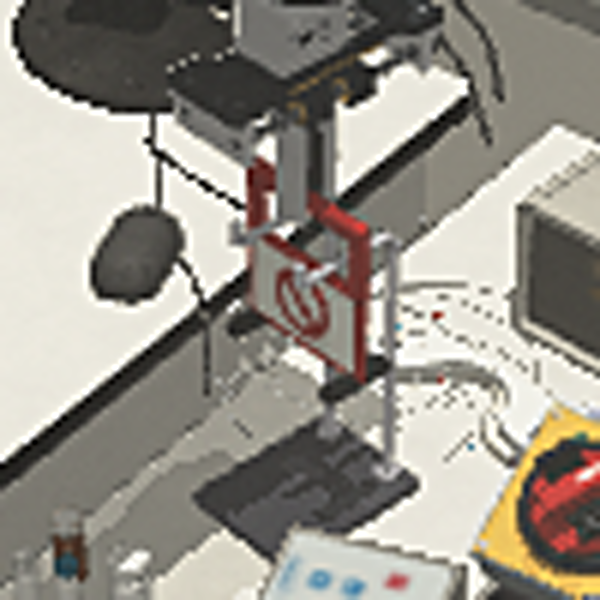

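View pics/w21.png

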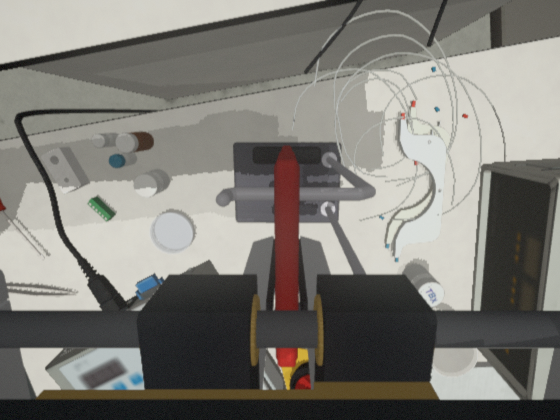

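Both prongs pass through the slot, so I'll lower the sign onto the seat.

```bash
python3 -m creep '[{"translation":[0,0,5],"twist":0,"hand":-1},{"translation":[0,0,7],"twist":0,"hand":-1},{"translation":[0,0,6],"twist":0,"hand":-1},{"translation":[0,0,0],"twist":0,"hand":-1}]'; python3 -m creep '[{"translation":[0,0,3],"twist":0,"hand":-1},{"translation":[0,0,0],"twist":0,"hand":-1}]'; python3 -m creep '[{"translation":[0,0,2],"twist":0,"hand":-1},{"translation":[0,0,0],"twist":0,"hand":-1}]'; python3 -m creep '[{"translation":[0,0,2],"twist":0,"hand":-1},{"translation":[0,0,0],"twist":0,"hand":-1}]'
python3 hf.py 22
```

```text
time_s: 19.5
eef_pos: [0.6247, 0.2226, 0.1917]
tcp_rot: [-0.0, 0.766, 0.643, -0.001]
wrist_force: [-0.7, 0.5, -3.9]
grip_width: 0.126
time_s: 19.7
eef_pos: [0.6252, 0.2224, 0.1896]
tcp_rot: [-0.0, 0.766, 0.643, -0.0]
wrist_force: [-1.0, -0.3, -4.1]
grip_width: 0.127
time_s: 19.9
eef_pos: [0.6253, 0.2225, 0.1878]
tcp_rot: [-0.0, 0.766, 0.643, -0.0]
wrist_force: [-0.6, 0.3, -1.9]
grip_width: 0.124
time_s: 20.1
eef_pos: [0.6255, 0.2224, 0.1866]
tcp_rot: [-0.0, 0.766, 0.643, 0.0]
wrist_force: [-2.5, -0.7, 6.6]
grip_width: 0.124
20.1 [0.62552708 0.22244798 0.18661293] [-1.02272764e-04  7.65966247e-01  6.42880669e-01  3.77473241e-04] cam [0.63710604 0.29018687 0.40047686]
20.15 [0.62554112 0.22247099 0.18661452] [-9.97238540e-05  7.65955311e-01  6.42893690e-01  3.94350311e-04] cam [-0.55238337 -0.66461119  1.35229207]
[-1.03  0.68  1.02  1.52 -0.59  1.28 -0.12]
hookframe -0.00030049024794066284 0.00011626860593778263 bar z 0.23660369142523902 [-3.22272982  0.26716297  5.93840691]
```

View pics/s22c.png

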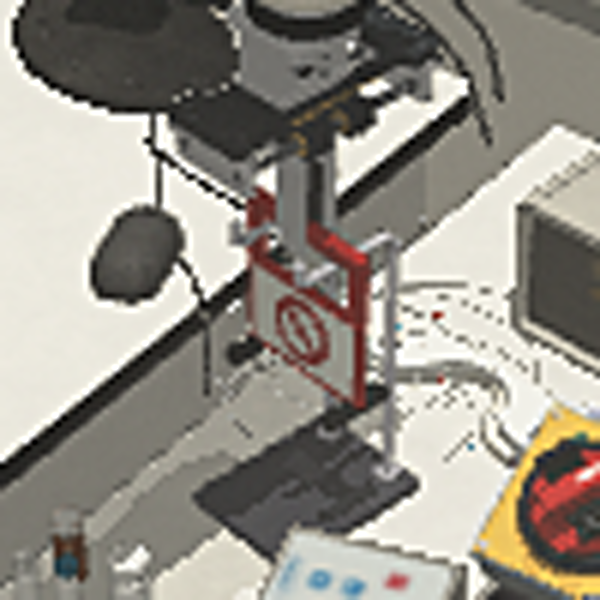

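```bash
python3 -m creep '[{"translation":[0,0,0],"twist":0,"hand":-0.6},{"translation":[0,0,0],"twist":0,"hand":-0.4},{"translation":[0,0,0],"twist":0,"hand":-0.2},{"translation":[0,0,0],"twist":0,"hand":-0.1},{"translation":[0,0,0],"twist":0,"hand":0}]'; python3 -m creep '[{"translation":[0,0,0],"twist":0,"hand":0},{"translation":[0,0,0],"twist":0,"hand":0}]'; python3 hf.py 23
```

```text
time_s: 20.7
eef_pos: [0.6253, 0.2225, 0.1859]
tcp_rot: [-0.0, 0.766, 0.643, -0.0]
wrist_force: [0.6, 0.3, 0.9]
grip_width: 0.484
time_s: 20.9
eef_pos: [0.6253, 0.2225, 0.1859]
tcp_rot: [-0.0, 0.766, 0.643, -0.0]
wrist_force: [-0.3, 1.0, -0.2]
grip_width: 0.495
20.9 [0.62530645 0.22248455 0.18588433] [-8.84792452e-05  7.65956788e-01  6.42892051e-01 -2.42268521e-05] cam [0.63701591 0.29029982 0.39970538]
20.95 [0.62531588 0.22247949 0.18589303] [-8.49069914e-05  7.65949771e-01  6.42900413e-01 -1.94409441e-05] cam [-0.55238337 -0.66461119  1.35229207]
[-1.03  0.68  1.02  1.52 -0.59  1.28 -0.12]
hookframe -0.0005498480766010636 0.0001050271321168458 bar z 0.23587082746795307 [ 0.16849042 -0.11577378  0.84439783]
```

View pics/w23.png

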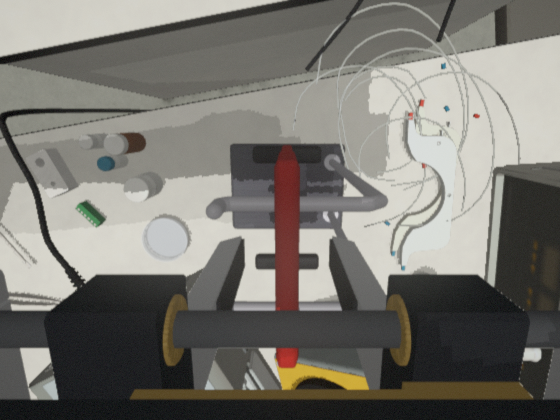

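View pics/s23c.png

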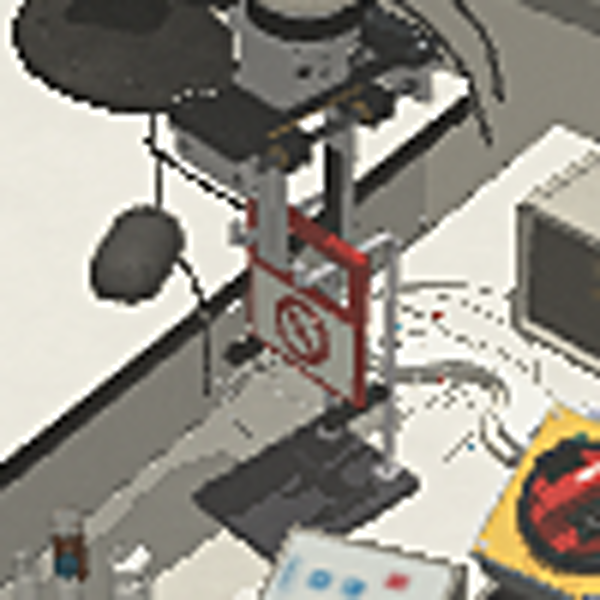

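The sign hangs on both prongs and the jaws are clear of it. I'll retract straight up.

```bash
python3 -m creep '[{"translation":[0,0,-10],"twist":0,"hand":0},{"translation":[0,0,-25],"twist":0,"hand":0},{"translation":[0,0,-35],"twist":0,"hand":0},{"translation":[0,0,-35],"twist":0,"hand":0},{"translation":[0,0,-20],"twist":0,"hand":0}]'; python3 -m creep '[{"translation":[0,0,0],"twist":0,"hand":0},{"translation":[0,0,0],"twist":0,"hand":0},{"translation":[0,0,0],"twist":0,"hand":0}]'; python3 hf.py 24; python3 -c "
import cv2
i=cv2.imread('pics/s24.png');cv2.imwrite('pics/s24d.png',cv2.resize(i[150:270,220:370],None,fx=5,fy=5,interpolation=cv2.INTER_CUBIC))"
```

```text
time_s: 21.5
eef_pos: [0.6259, 0.2221, 0.3145]
tcp_rot: [0.001, 0.766, 0.643, 0.001]
wrist_force: [0.1, -0.4, 0.0]
grip_width: 0.499
time_s: 21.8
eef_pos: [0.625, 0.2225, 0.3102]
tcp_rot: [-0.0, 0.766, 0.643, -0.001]
wrist_force: [-0.2, 0.2, 0.3]
grip_width: 0.499
21.8 [0.62496678 0.2224664  0.31015126] [-3.38630360e-04  7.65980123e-01  6.42863949e-01 -5.29991056e-04] cam [0.63690146 0.29038436 0.52397397]
21.85 [0.62496745 0.22248687 0.31007826] [-3.29774988e-04  7.65974517e-01  6.42870580e-01 -5.89949309e-04] cam [-0.55238337 -0.66461119  1.35229207]
[-1.04  0.6   1.08  1.34 -0.52  1.5  -0.18]
hookframe -0.0008088605574921815 1.9392598493544376e-05 bar z 0.36011710358874316 [-0.08253517  0.99375204  0.45057506]
```

View pics/s24d.png

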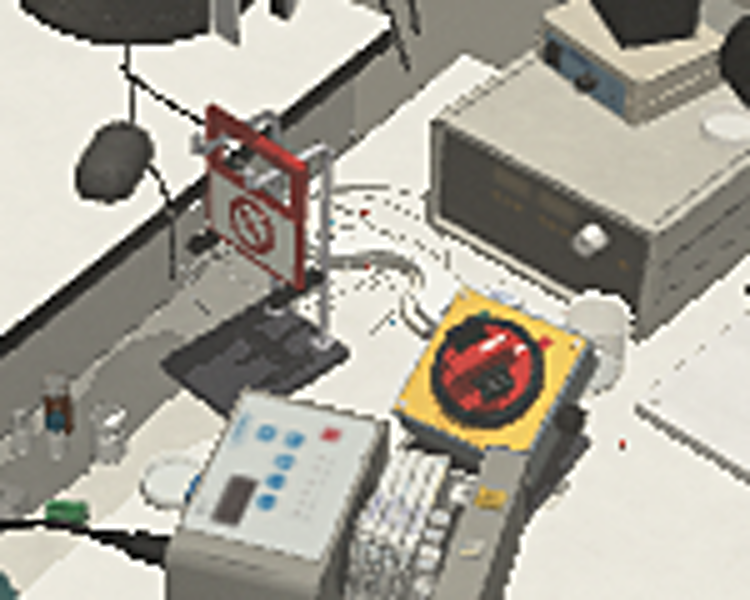

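View pics/w24.png

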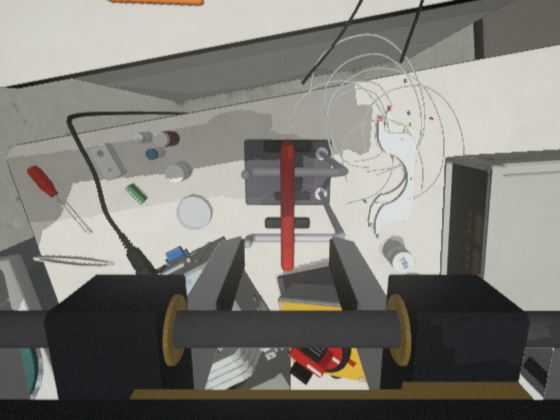

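```bash
python3 - <<'E'
exec(open('ang.py').read())
cc=load('w12'); v=facec(cc,(180+398/3.5,100+349/3),.014); A=np.arctan2(v[1],v[0]); print(np.degrees(A))
k=6;x0,y0=250,150;i=cv2.imread('pics/w12.png');i=cv2.resize(i[y0:y0+90,x0:x0+100],None,fx=k,fy=k,interpolation=cv2.INTER_CUBIC)
for off,col in((0,(255,255,255)),(7,(0,255,255))):
    sx=ux*np.cos(A)+uy*np.sin(A); sy=-ux*np.sin(A)+uy*np.cos(A); C=ctr+ux*.0015
    for y1,y2 in((19-off,27-off),(-27+off,-19+off)):
        p=np.array([(cc.proj(C+nrm*.054+sx*.001*a+sy*.001*b)-(x0,y0)+.5)*k for a,b in((-14,y1),(14,y1),(14,y2),(-14,y2))]).astype(int)
        cv2.polylines(i,[p],True,col,1)
cv2.imwrite('pics/w12t.png',i)
E
```

```text
[[ 0.5862 -0.0575  0.077 ]
 [ 0.5832  0.0545  0.077 ]
 [ 0.6795  0.0568  0.137 ]
 [ 0.6851 -0.0562  0.137 ]]
sides 0.11202392445254926 0.11340461925466548 0.11313251203024181 0.11567407534179494
ctr [ 6.33488007e-01 -6.21025227e-04  1.07000000e-01] yaw x 1.0426859411293286 yaw y-90 2.1754517763441896
-35.64766655136739
```

View pics/w12t.png

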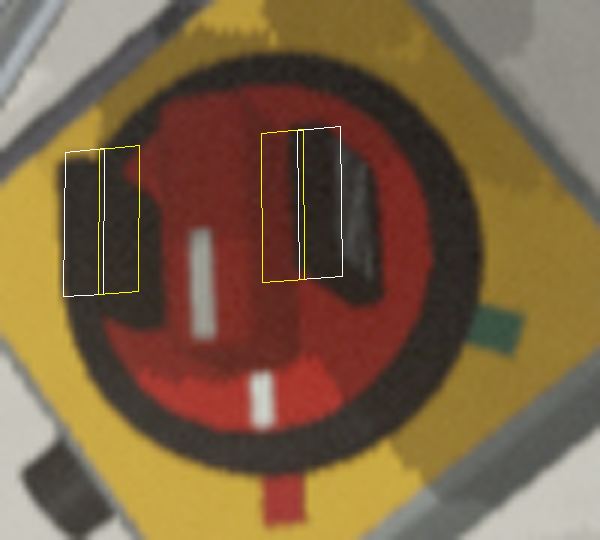

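Both tabs match the "fully out" outlines. The pointer is at −35.6°, in line with the red mark. I'm handing in.

```bash
python3 -c "
from rig import robot
print(robot.close_job())"
```

```text
the job is handed in; nothing more can be done
None
```

I did both parts and handed the job in at about 22 s of the 59 s allowed; no verdict is reported.

- **Selector:** I squeezed both tabs (opening about 40 mm), turned the selector clockwise to the red mark and released it. The last close picture, taken right after release, shows the pointer in line with the red mark. It had turned about 68° from the start, against a nominal 68.75°. Both tabs match the outline for fully out to about 1 mm. In the last scene picture the pointer is still at the red mark.
- **Sign:** It hangs upright on both prongs. When I let go, the bar centre was within 1 mm of the seat sideways and along the prongs, and 6–7 mm above it. After I backed off straight up, the wrist force was about 1 N or less, which is its noise level, so the robot is touching nothing. I did not touch any of the glassware, bottles or the rack. I saw nothing displaced in the pictures but did not re-measure their positions.
- **Disagreements:**
  - The fingertips really end about 30 mm short of the reported TCP. The scene and wrist pictures both showed this, and my first squeeze closed on air above the tabs. I corrected for it, and the bar then touched down at the expected height.
  - The yellow face measured about 113 mm across instead of the stated 120 mm. The bezel matched its stated size, so I relied on that.

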